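# Ash drawer back under the jiko

### The job

The emptied ash drawer stands on the slab in front of the jiko. Gently slide it back under the firebox, handle outwards, until the whole pan is under the firebox and only the handle still sticks out, centred and square between the front legs. Keep it level, do not let it or the robot bump the jiko, leave the other things where they are, and let go of the drawer.

Things in the scene. Friction and masses are not known exactly. Their poses are not given: they have to be found in the camera images.
- jiko: tall square stove of dark sheet steel, fixed; 240 mm deep (x), 260 wide (y), 310 high. Four corner legs 20 mm square, open between them on all sides; flat underside of the firebox 72 mm above the slab. Front face at -x, 120 mm from the origin; a steel grate leans on the rear. Origin: on the slab under its centre; z up, +x from front to rear, the way the drawer goes in.
- jiko_mouth (a point): point on the slab below the middle of the jiko's front face, half-way between the front legs (free gap between them 220 mm); jiko axes, +x leads in under the firebox. Above it a stoking ledge 160 mm wide juts 45 mm out of the front face, its underside 155 mm above the slab.
- drawer: the ash drawer, loose: low open steel pan 150 mm long (x), 120 wide (y), 45 high, walls 4 mm, about 0.3 to 0.65 kg, flat on the slab. From its -x end a straight bar handle sticks out 60 mm along -x: 14 mm wide, 24 high, from 19 to 43 mm above the slab. Origin: centre of the pan's underside; z up, +x away from the handle.
- drawer_mid (a point): centre of the drawer's pan, 22.5 mm above its underside; drawer axes.
- drawer_handle (a point): centre of the drawer's bar handle, 30 mm out from the pan's end wall, 31 mm above the drawer's underside; drawer axes (+x from the handle to the pan).
- drawer_rim (a point): foot of the pan's end wall below the handle, in the middle of its outer face, at underside height; 75 mm from the pan's centre along its -x; drawer axes.
- tongs: bystander: steel tongs, two narrow legs joined at a spring hinge, 255 mm long, 26 mm high, lying on the slab; origin at the middle of their length, on the slab.
- pot_lid: bystander: round aluminium pot lid, 190 mm across, 50 mm high with its knob; origin at the centre of its underside.
- tub: bystander: clear plastic tub, closed with a white snap lid, 178 x 128 mm, 83 mm high; origin at the centre of its underside.
- mug: bystander: white mug, 80 mm across and 80 mm high; origin at the centre of its underside.

How it is judged:
At the end, for the whole second after the job is handed in: The drawer stands flat (3 deg) and still on the slab under the firebox, handle outwards: the pan's handle-end wall from 4 mm short of the jiko's front face to 45 mm inside it; pan centre within 30 mm of the middle between the legs; within 10 degrees of square (x of drawer_rim in the frame of jiko_mouth between -0.004 and 0.045 m and x of drawer_mid in the frame of jiko_mouth above 0.06 m and y of drawer_mid in the frame of jiko_mouth between -0.03 and 0.03 m and angle between the x axis of drawer and the x axis of jiko, either way round below 0.17 rad and angle between drawer's own z axis and vertical below 0.05 rad and height (world z) of drawer below 0.006 m and linear speed of drawer below 0.01 m/s); the robot touches nothing.
It fails at once if the drawer bumps or presses against the jiko (over 6 N) (contact force between drawer and jiko above 6 N).
It fails at once if the robot bumps the jiko (over 6 N) (contact force between any of the arm, the fingers and jiko above 6 N).
It fails at once if the drawer is tipped by more than 17 degrees (angle between drawer's own z axis and vertical above 0.3 rad).
It fails at once if a bystander is moved by more than 30 mm (distance of any of tongs, pot_lid, tub, mug from where it was at the start of the episode above 0.03 m).
It also fails if it takes over 46 s, if anything falls off the work surface, if the arm or the gripper's body presses on something with over 40 N, if the wrist force passes 120 N, or if a joint passes its speed limit or range.

### The arm

A 6-joint arm with a two-finger parallel gripper is mounted at the origin on the work surface. World frame = base frame: x ahead of the robot, y to its left, z up, the work surface at z = 0. Lengths are in m, angles in rad, forces in N, time in s.
With the tool pointing down it reaches from about 0.35 to 0.875 m from the base axis. Payload 4.2 kg.
Tool frame: the origin (TCP) lies midway between the tips of the shut fingers; the grasp point (between the pads) lies 19 mm behind it; z points along the fingers, y is the line along which they close (so a half turn about z gives the same grasp; the last joint's range is limited). The gripper opens to 87 mm and grips with 3 to 60 N. Pads are 19 mm wide; open, the fingers measure 117 mm over their backs; the gripper's body (75 mm by 190 mm) begins 51 mm behind the grasp point.
Start: joints at [-0.928, 0.385, 0.008, 0, -1.194, -0.259], TCP at [0.234, -0.58, 0.195] pointing down, gripper open.
Joint ranges: [-3.14, 3.14], [-1.21, 2.06], [-1.07, 1.41], [-3.16, 2.05], [-2.99, -0.16], [-3.1, 3.1]. Speed limits (rad/s): [2.79, 2.79, 3.14, 3.14, 3.14, 3.14].

### API

Orientations are given as a rotation vector (axis times angle).
In Python, from plant import * gives the robot as it stands.
- The arm moves only by the tool play_rows, never from a script. Its argument "targets" is text: rows parted by semicolons, each of 5 numbers parted by spaces: the shift along the tool's x, y, z in m, then the turn about the tool's z in degrees, then the finger opening in m, from 0 to 0.087. In form: tx ty tz yaw jaw; .... A call has 1 to 8 rows; each row is the pose to reach, as a shift and turn from the pose commanded when the call began, along the tool's axes at that moment; what a row does not reach only later rows make up. A row lasts 1/8 s, in which the tool goes at most 62.5 mm and 10.7 degrees, less where a joint would pass 70% of its speed; a pose out of reach is approached as far as the arm can. A call with a gripper value outside its range is refused whole. The fingers move at their own pace and stop on an object; "force" is the grip in N (left out, the last holds). Time passes only in rows, so rows that repeat a pose let the fingers close. It gives the time, the measured TCP pose, the force, the opening and the grip force at its end, in the units of the state.
- state(): the state, without advancing time (a new reading comes with each control period).
- grab_frame(name): name is "side" or "top" or "wrist"; returns a dict with "color" (480x640x3 uint8, blue, green, red), "mtx" (3x3 intrinsics, pixels), "origin" and "attitude" of the camera in the world; the wrist camera has in their place "tool_from_camera" (4x4, takes a point from camera to tool coordinates, whose origin is the TCP and whose axes are the flange's). Camera axes: x right, y down, z forward; pixel columns grow to the right and rows downward; lengths in m; the calibration is good to about 2 mm. A picture is of the moment at which its call begins: read the wrist's pose just before it. There is no depth.
- job_done(): hands the job in; it is judged then, once.
The state is a dict: "time": time; "qpos": joint angles; "joint_velocities": joint speeds; "joint_torque": joint torques, N m; "eef_pos": TCP position; "tcp_rot": TCP orientation; "wrist_force": force on the tool from outside, world axes, zero at the start; "torque": the same for the moment, N m; "gripper_width": opening from 0.0 (shut) to 1.0 (fully open); "finger_force": force on a finger pad.
Only numpy, scipy, OpenCV 4.12 (cv2) and the standard library are available. Lean on these libraries where they do the work, as an engineer would, in place of code of your own. Each camera call takes 0.05 s, during which the arm holds its last target. There are 200 camera calls.

## Working session

There is one attempt and no reset: what is moved stays moved. The work goes in short steps, Python scripts to look and compute and a tool call to move; the robot and the scene stay as the last step left them, time stands still between calls to the robot, and variables do not carry over. Pictures are saved under pics/ and viewed, at most 10 in all, crops included, and the job is handed in when it is done.

Besides the shell and the picture viewer there is one more tool, called by a JSON object that holds its "fn" and its "kwargs", one argument or row to a line. play_rows: Moves the arm, as the interface text tells. Its arguments: {"type":"object","properties":{"targets":{"type":"string"},"force":{"type":"number"}},"required":["targets"]}

```bash
mkdir -p pics; python3 - <<'E'
from plant import *
import cv2,pickle
print(state())
for n in ("side","top"):
    f=grab_frame(n); cv2.imwrite(f"pics/{n}0.png",f["color"]); pickle.dump(f,open(f"{n}0.pkl","wb"))
    print(n,f["mtx"],f["origin"],f["attitude"])
E
```

```text
{'time': 0.0, 'qpos': array([-9.28410979e-01,  3.85568248e-01,  6.60786754e-03, -4.92814795e-04,
       -1.19400721e+00, -2.58630569e-01]), 'joint_velocities': array([-0.00044195, -0.00155749, -0.00075031,  0.00090698, -0.00033032,
        0.00054973]), 'joint_torque': array([-9.04828630e-04, -3.90665317e+01,  1.87404084e+01,  4.22004998e+00,
        1.08612169e-02, -2.06159457e-04]), 'eef_pos': array([ 0.23377844, -0.57890498,  0.19384651]), 'tcp_rot': array([ 0.5987262 , -3.08346733, -0.00338304]), 'wrist_force': array([ 0.21814676,  0.12300364, -0.49823391]), 'torque': array([0.01310275, 0.06848281, 0.00643596]), 'finger_force': 0.0, 'gripper_width': 0.9987799821808987}
side [[609.08676919   0.         324.58596923]
 [  0.         609.08676919 234.0414505 ]
 [  0.           0.           1.        ]] [0.56680425 0.46430292 1.13914116] [-0.07450827 -3.03085797  0.79231841]
top [[497.15222138   0.         318.55802698]
 [  0.         497.15222138 243.32479983]
 [  0.           0.           1.        ]] [ 0.44129565 -0.144525    1.12741031] [-2.15886867  2.1384781  -0.10455401]
```

View pics/side0.png

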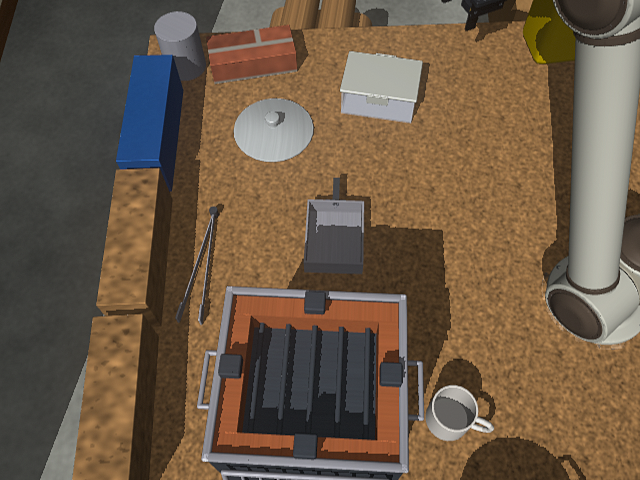

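View pics/top0.png

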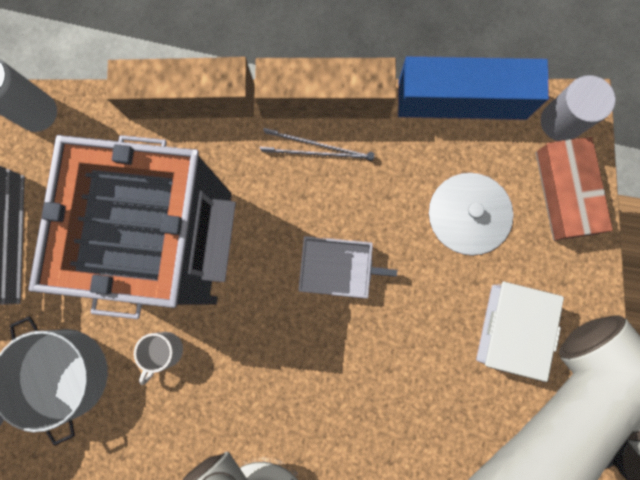

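Top view: the drawer pan's rim corners are at about (304,238), (372,241), (369,298) and (300,294), with the handle tip at (396,272). The jiko's top corners are at about (60,138), (198,150), (178,304) and (32,290). I'll enlarge to refine these.

```bash
cat > h.py <<'E'
import numpy as np,cv2,pickle
from scipy.spatial.transform import Rotation as R
def ray(f,px,z):
    d=R.from_rotvec(f["attitude"]).as_matrix()@np.linalg.inv(f["mtx"])@[px[0],px[1],1]
    o=np.array(f["origin"]); return o+d*(z-o[2])/d[2]
def proj(f,P):
    c=(np.atleast_2d(P)-f["origin"])@R.from_rotvec(f["attitude"]).as_matrix()
    q=c@np.array(f["mtx"]).T; return q[:,:2]/q[:,2:]
def fitrect(pts,L,W,order):  # pts: 4 xy, order: local sign corners
    A=np.array(order)*[L/2,W/2]; pts=np.array(pts); c=pts.mean(0); q=pts-c
    th=np.arctan2((A[:,0]*q[:,1]-A[:,1]*q[:,0]).sum(),(A*q).sum())
    r=np.array([[np.cos(th),-np.sin(th)],[np.sin(th),np.cos(th)]])
    return c,th,np.linalg.norm(A@r.T+c-pts,axis=1)
E
python3 - <<'E'
from h import *
t=pickle.load(open("top0.pkl","rb"));s=pickle.load(open("side0.pkl","rb"))
for n,f,dr,jk in(("top",t,[(372,241),(369,298),(304,238),(300,294)],[(198,150),(178,304),(60,138),(32,290)]),
 ("side",s,[(363,200),(308,200),(365,265),(305,265)],[(407,295),(229,288),(407,472),(205,460)])):
    for k,pts,z in(("dr",dr,.045),("jk",jk,.31)):
        P=np.array([ray(f,p,z) for p in pts])[:,:2]; print(n,k,P.round(3).tolist(),P.mean(0).round(4))
a=cv2.resize(t["color"][120:320,20:420],None,fx=2,fy=2,interpolation=cv2.INTER_CUBIC)
cv2.imwrite("pics/c1.png",a)
a=cv2.resize(s["color"][165:480,190:440],None,fx=1.9,fy=1.9,interpolation=cv2.INTER_CUBIC)
cv2.imwrite("pics/c2.png",a)
E
```

```text
top dr [[0.578, -0.236], [0.454, -0.229], [0.583, -0.087], [0.461, -0.08]] [ 0.5189 -0.158 ]
top jk [[0.698, 0.082], [0.438, 0.105], [0.719, 0.322], [0.458, 0.349]] [0.5782 0.2144]
side dr [[0.456, -0.228], [0.573, -0.234], [0.465, -0.074], [0.585, -0.08]] [ 0.5197 -0.1539]
side jk [[0.431, 0.109], [0.695, 0.084], [0.459, 0.354], [0.719, 0.326]] [0.576  0.2182]
```

View pics/c1.png

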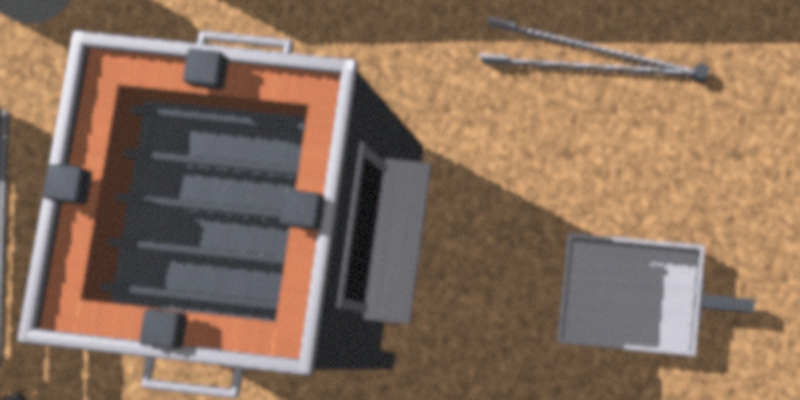

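View pics/c2.png

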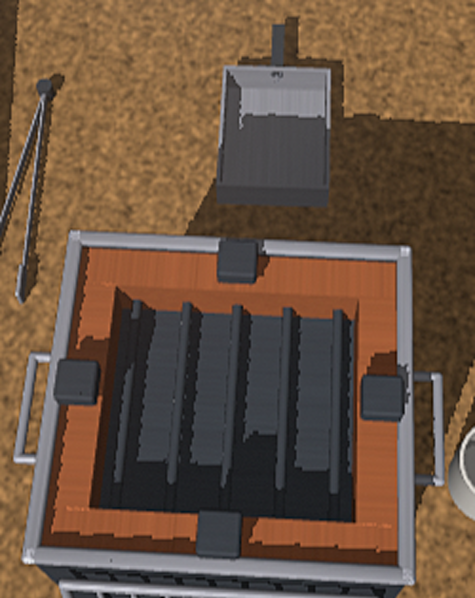

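The crops give these full-image pixels.
- **Top:** jiko at (57.5,136), (196.5,151), (175,306), (30,290). Drawer at (304,238), (372,243), (368,297.5), (299.5,291), with the handle tip at (397,272.5).
- **Side:** the same corners refined, as entered below.

```bash
python3 - <<'E'
from h import *
t=pickle.load(open("top0.pkl","rb"));s=pickle.load(open("side0.pkl","rb"))
# order: (-x,-y),(-x,+y),(+x,-y),(+x,+y) ; world -x == local +y
O=[(-1,-1),(-1,1),(1,-1),(1,1)]
for n,f,dr,jk,h in(("top",t,[(372,243),(368,297.5),(304,238),(299.5,291)],[(196.5,151),(175,306),(57.5,136),(30,290)],(397,272.5)),
 ("side",s,[(306.3,200.8),(363.7,200.8),(304.2,264),(362.6,264)],[(226.8,287),(406,295.5),(203,461),(408,471)],(336.5,178))):
    for k,pts,z,L,W in(("dr",dr,.045,.15,.12),("jk",jk,.31,.24,.26)):
        P=np.array([ray(f,p,z) for p in pts])[:,:2]; c,th,e=fitrect(P,L,W,O)
        print(n,k,c.round(4),np.degrees(th).round(2),e.round(3))
        if k=="jk": u=np.array([np.cos(th),np.sin(th)]); print(" mouth",(c-.12*u).round(4))
    print(" tip",ray(f,h,.043).round(4))
q=lambda c,th,P:np.array(c)[:2]
from plant import state
st=state();print(R.from_rotvec(st["tcp_rot"]).as_matrix().round(3))
E
```

```text
top dr [ 0.5197 -0.1572] 85.77 [0.001 0.001 0.002 0.002]
top jk [0.5778 0.2183] 84.32 [0.002 0.003 0.004 0.003]
 mouth [0.5659 0.0989]
 tip [ 0.5095 -0.2903  0.043 ]
side dr [ 0.5219 -0.1541] 86.15 [0.001 0.002 0.001 0.003]
side jk [0.5775 0.2179] 84.36 [0.004 0.004 0.004 0.003]
 mouth [0.5657 0.0985]
 tip [ 0.5094 -0.2885  0.043 ]
[[-0.927 -0.374 -0.001]
 [-0.374  0.927  0.002]
 [ 0.     0.002 -1.   ]]
```

```bash
cat >> h.py <<'E'
TH=np.radians(84.35); M=np.array([.566,.099])
u=np.array([np.cos(TH),np.sin(TH)]); v=np.array([-u[1],u[0]])
def tojiko(p): p=np.array(p)[:2]-M; return np.array([p@u,p@v])
def fromjiko(x,y): return M+x*u+y*v
def move(st,xy,z,yawdeg):
    """rows numbers to bring TCP to xy,z with tool y heading yawdeg (mod 180 chosen by caller)"""
    r=R.from_rotvec(st["tcp_rot"]).as_matrix(); d=np.r_[xy,z]-st["eef_pos"]
    h=np.degrees(np.arctan2(r[1,1],r[0,1])); return (r.T@d).round(4), round(-((yawdeg-h+180)%360-180),2)
E
python3 - <<'E'
from h import *
from plant import *
st=state(); f=grab_frame("wrist"); print(f["tool_from_camera"].round(3) if hasattr(f["tool_from_camera"],'round') else f["tool_from_camera"])
th=np.radians(86);ud=np.array([np.cos(th),np.sin(th)]);tip=np.array([.5205,-.156])-.135*ud
print(tip,tojiko(tip)); 
for h in(176,-4): print(move(st,tip-.035*ud,.06,h))
t=pickle.load(open("top0.pkl","rb"))
print([ray(t,p,.083).round(3) for p in[(497,283),(486,370),(563,297)]],ray(t,(470,213),.01).round(3))
E
```

```text
[[-0.001 -0.96  -0.281  0.076]
 [ 1.    -0.001  0.001 -0.   ]
 [-0.001 -0.281  0.96  -0.19 ]
 [ 0.     0.     0.     1.   ]]
[ 0.51108288 -0.29067115] [-0.39318474  0.01628667]
(array([-0.3497,  0.1318,  0.1342]), np.float64(-64.02))
(array([-0.3497,  0.1318,  0.1342]), np.float64(115.98))
[array([ 0.487, -0.492,  0.083]), array([ 0.31 , -0.464,  0.083]), array([ 0.46 , -0.626,  0.083])] [ 0.648 -0.461  0.01 ]
```

{"fn": "play_rows", "kwargs": {
  "targets": "-0.05 0.02 0 -10 0; -0.1 0.04 0 -20 0; -0.15 0.06 0 -30 0; -0.2 0.08 0 -40 0; -0.26 0.1 0 -50 0; -0.31 0.12 0 -60 0; -0.35 0.132 0.04 -64 0; -0.35 0.132 0.1 -64 0",
  "force": 20
}}

```text
time: 1.15
eef_pos: [0.5132, -0.3246, 0.0955]
tcp_rot: [-2.146, 2.29, -0.009]
wrist_force: [0.0, -1.0, -0.7]
gripper_width: 0.17
finger_force: 0.0
```

```bash
cat > look.py <<'E'
from h import *
from plant import *
import sys
st=state();f=grab_frame("side");cv2.imwrite(sys.argv[1],f["color"]);pickle.dump(f,open("side.pkl","wb"))
f=grab_frame("top");cv2.imwrite(sys.argv[1].replace(".png","t.png"),f["color"]);pickle.dump(f,open("top.pkl","wb"))
r=R.from_rotvec(st["tcp_rot"]).as_matrix()
print(st["time"],st["eef_pos"].round(4),np.degrees(np.arctan2(r[1,1],r[0,1])).round(2),st["gripper_width"],st["qpos"].round(3),tojiko(st["eef_pos"]))
E
python3 look.py pics/a1.png
```

```text
1.15 [ 0.5132 -0.3246  0.0955] 176.27 0.1702036386609919 [-0.298  0.437 -0.177  0.    -0.951  0.232] [-0.4267064  0.0108838]
```

View pics/a1.png

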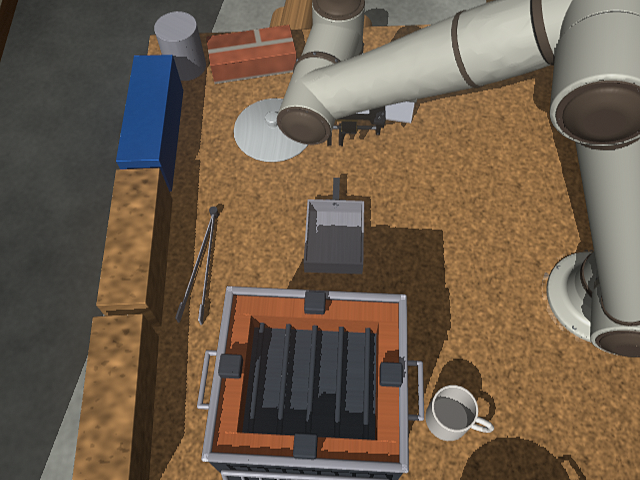

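The side view shows the wrist: the forearm ends at a cap at about (303,125). A cross-tube runs from there to the tool axis at about (340,10), so the forearm is offset toward the jiko. I need its height to check clearance.

```bash
python3 - <<'E'
from h import *
s=pickle.load(open("side.pkl","rb"));t=pickle.load(open("top.pkl","rb"))
e=np.array([.5132,-.3246]);n=np.array([.294,.956])
for z in(.1,.2,.25,.3,.35,.4,.45,.5):
    print(z,*[[proj(f,[*(e+n*o),z])[0].round(0).tolist() for o in(0,.08,.16,.21)] for f in(s,t)])
E
```

```text
0.1 [[334.0, 149.0], [325.0, 179.0], [315.0, 211.0], [308.0, 232.0]] [[417.0, 269.0], [380.0, 257.0], [343.0, 246.0], [320.0, 239.0]]
0.2 [[335.0, 118.0], [325.0, 149.0], [314.0, 183.0], [307.0, 205.0]] [[427.0, 266.0], [386.0, 253.0], [345.0, 240.0], [319.0, 232.0]]
0.25 [[335.0, 101.0], [324.0, 133.0], [313.0, 167.0], [306.0, 190.0]] [[432.0, 263.0], [389.0, 250.0], [345.0, 236.0], [319.0, 228.0]]
0.3 [[335.0, 82.0], [324.0, 115.0], [313.0, 150.0], [305.0, 173.0]] [[439.0, 261.0], [392.0, 247.0], [346.0, 232.0], [318.0, 223.0]]
0.35 [[335.0, 62.0], [324.0, 96.0], [312.0, 132.0], [304.0, 156.0]] [[445.0, 258.0], [396.0, 243.0], [347.0, 228.0], [317.0, 218.0]]
0.4 [[336.0, 40.0], [324.0, 75.0], [311.0, 111.0], [303.0, 136.0]] [[453.0, 255.0], [401.0, 239.0], [349.0, 223.0], [317.0, 213.0]]
0.45 [[336.0, 17.0], [324.0, 52.0], [311.0, 89.0], [302.0, 114.0]] [[462.0, 252.0], [406.0, 234.0], [350.0, 217.0], [316.0, 206.0]]
0.5 [[336.0, -9.0], [324.0, 26.0], [310.0, 65.0], [300.0, 90.0]] [[473.0, 248.0], [412.0, 229.0], [352.0, 210.0], [314.0, 199.0]]
```

View pics/a1t.png

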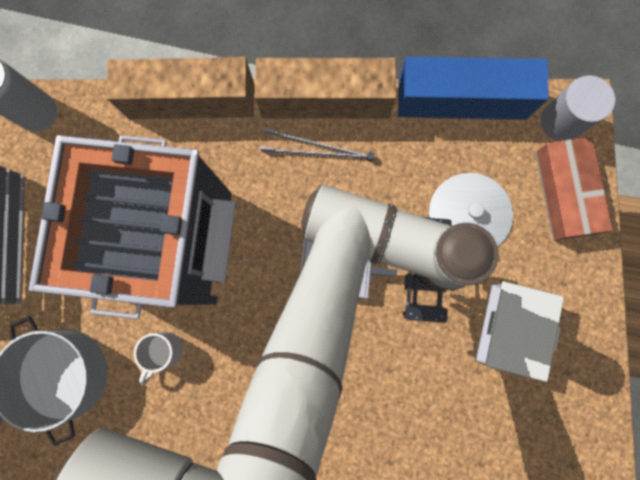

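The cross-tube's underside is about 0.29–0.31 m above the TCP. The gripper body (half-depth 37.5 mm) can't go under the ledge. So the fingers can push the handle end only until the pan wall is about 15 mm short, and a short glide has to cover the rest. I'll calibrate that glide in the open first.

{"fn": "play_rows", "kwargs": {
  "targets": "0 0.005 0 0 0; 0 0.005 0.04 0 0; 0 0.005 0.065 0 0; 0 0.005 0.065 0 0; -0.01 0.005 0.065 0 0; -0.02 0.005 0.065 0 0; -0.02 0.005 0.065 0 0"
}}

```text
time: 2.12
eef_pos: [0.5063, -0.305, 0.0313]
tcp_rot: [-2.143, 2.295, -0.003]
wrist_force: [0.3, -0.1, -1.0]
gripper_width: 0.01
finger_force: 0.0
```

```bash
python3 look.py pics/a2.png; python3 - <<'E'
from h import *
s=pickle.load(open("side.pkl","rb"));t=pickle.load(open("top.pkl","rb"))
a=s["color"][20:270,230:430];b=t["color"][170:340,270:500]
a=cv2.resize(a,None,fx=2.3,fy=2.3,interpolation=3)[:575];b=cv2.resize(b,(340,250),interpolation=3)
c=np.zeros((575,800,3),np.uint8);c[:a.shape[0],:460]=a[:575,:460];c[:250,460:]=b;cv2.imwrite("pics/a2c.png",c)
E
```

```text
2.125 [ 0.5063 -0.305   0.0313] 176.08 0.009927335390424931 [-0.268  0.49  -0.281  0.    -0.798  0.2  ] [-0.40795305  0.01960531]
```

View pics/a2c.png

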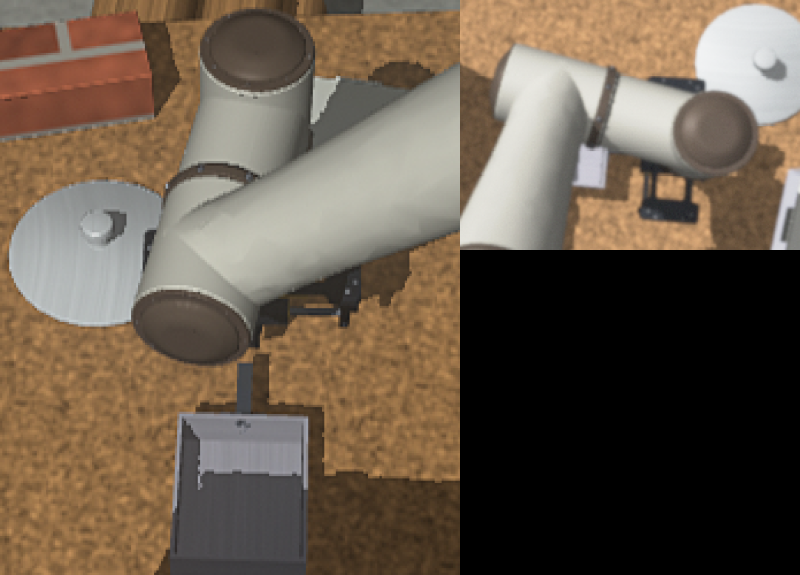

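Crop: in the side image the forearm cap disc is centred at about (313.5,161.3) and the tool-axis top disc at about (342,41). In the top image the tool disc is at (442.5,259.8). The handle tip isn't touched yet. Next I triangulate these discs.

```bash
python3 - <<'E'
from h import *
s=pickle.load(open("side.pkl","rb"));t=pickle.load(open("top.pkl","rb"))
def P(f):
    A=R.from_rotvec(f["attitude"]).as_matrix().T; return f["mtx"]@np.c_[A,-A@f["origin"]]
for n,a,b in(("cap",(313.5,161.3),(300.5,225.8)),("disc",(342.2,40.9),(442.5,259.8))):
    X=cv2.triangulatePoints(P(s),P(t),np.array(a,float),np.array(b,float)); X=(X[:3]/X[3])[:,0]
    print(n,X.round(4),"reproj",proj(s,X)[0].round(1),proj(t,X)[0].round(1),"r side",np.linalg.norm(X-s["origin"])*25.7/609,"r top",np.linalg.norm(X-t["origin"])*27.7/497)
E
```

```text
cap [ 0.5602 -0.0984  0.3681] reproj [313.6 161.3] [300.5 225.6] r side 0.040285301134560934 r top 0.042914837527267054
disc [ 0.5042 -0.3046  0.4173] reproj [342.   40.9] [442.4 260.2] r side 0.0445853463808477 r top 0.04072207773907376
```

{"fn": "play_rows", "kwargs": {
  "targets": "0 -0.002 -0.005 0 0; -0.006 -0.002 -0.005 0 0; -0.03 -0.002 -0.005 0 0; -0.075 -0.002 -0.005 0 0; -0.075 -0.002 -0.005 0 0; -0.075 -0.002 -0.005 0 0"
}}

```text
time: 2.98
eef_pos: [0.5131, -0.231, 0.0351]
tcp_rot: [-2.143, 2.297, -0.0]
wrist_force: [-0.3, -0.6, -0.2]
gripper_width: 0.002
finger_force: 0.0
```

```bash
python3 look.py pics/a3.png; python3 - <<'E'
from h import *
s=pickle.load(open("side.pkl","rb"));t=pickle.load(open("top.pkl","rb"))
a=s["color"][150:300,250:420]
cv2.imwrite("pics/a3c.png",cv2.resize(a,None,fx=4,fy=4,interpolation=3)[:600])
E
```

```text
2.975 [ 0.5131 -0.231   0.0351] 176.02 0.001837242552291223 [-0.135  0.446 -0.348  0.    -0.776  0.066] [-0.33362195  0.02019905]
```

View pics/a3c.png

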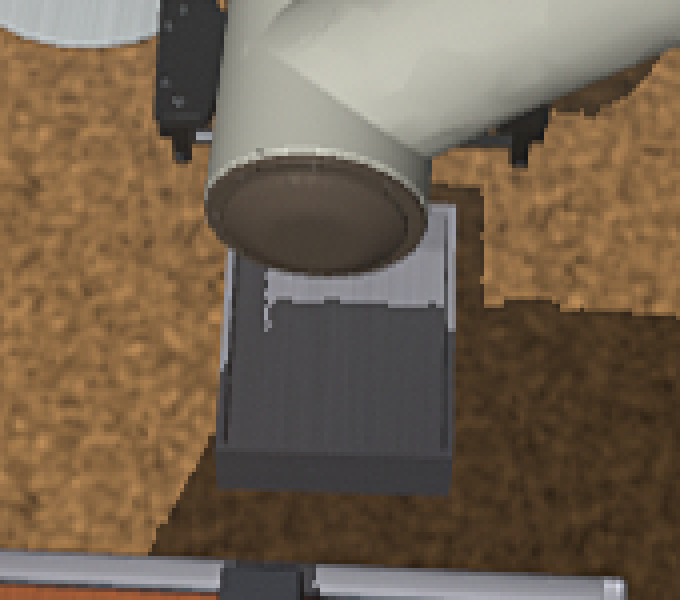

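The crop shows the pan where it was: front rim at (304–363, 263) and rear corner at (364,201). It seems the push had no effect. I'll check numerically first, then take one composite view with the wrist camera.

```bash
python3 - <<'E'
from h import *
from plant import *
s0=pickle.load(open("side0.pkl","rb"))["color"];s=pickle.load(open("side.pkl","rb"));t0=pickle.load(open("top0.pkl","rb"))["color"];t=pickle.load(open("top.pkl","rb"))
d=cv2.absdiff(s0,s["color"]).max(2); print("diff side pan rows 230-275",[int((d[r,300:368]>25).sum()) for r in range(230,280,5)])
st=state();w=grab_frame("wrist");pickle.dump((st,w),open("w.pkl","wb"))
print(proj(s,[*st["eef_pos"]]),proj(t,[*st["eef_pos"]]))
a=cv2.resize(w["color"],(480,360));b=cv2.resize(t["color"][200:320,270:430],(320,240),interpolation=3)
b0=cv2.resize(t0[200:320,270:430],(320,240),interpolation=3)
c=np.zeros((480,800,3),np.uint8);c[:360,:480]=a;c[:240,480:]=b;c[240:480,480:]=b0;cv2.imwrite("pics/a4.png",c)
E
```

```text
diff side pan rows 230-275 [0, 0, 0, 0, 0, 0, 0, 0, 0, 0]
[[336.36789837 202.14597889]] [[369.70719392 270.97578042]]
```

View pics/a4.png

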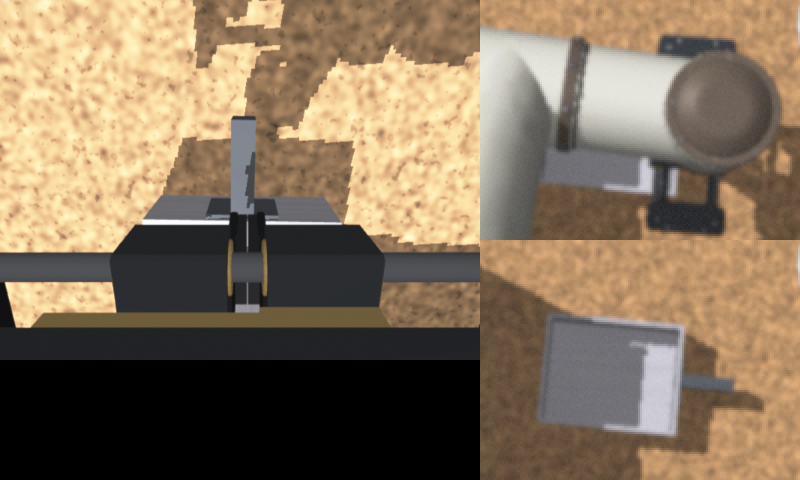

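Wrist view: the handle runs from its tip at (243,117) down to the pan wall at about row 212, in 480x360 pixels. The shut fingers lie over the handle's root, so they passed above the handle without touching it. I'll triangulate the heights from the wrist image.

```bash
python3 - <<'E'
from h import *
st,w=pickle.load(open("w.pkl","rb"));K=np.array(w["mtx"]);print(K.round(1).tolist())
T=np.eye(4);T[:3,:3]=R.from_rotvec(st["tcp_rot"]).as_matrix();T[:3,3]=st["eef_pos"]
C=T@w["tool_from_camera"]
W=dict(mtx=K,origin=C[:3,3],attitude=R.from_matrix(C[:3,:3]).as_rotvec())
k=4/3
for z in(.03,.035,.043,.05,.06): print("tcp at z",z,(proj(W,[*st["eef_pos"][:2],z])[0]/k).round(1))
for z in(.035,.039,.043): print("tip",z,[ray(W,(x*k,117*k),z).round(4).tolist() for x in(232,255)])
for z in(.037,.041,.045): print("rim",z,[ray(W,(x*k,y*k),z).round(4).tolist() for x,y in((143,222),(343,222))])
E
```

```text
[[431.8, 0.0, 329.4], [0.0, 431.8, 238.0], [0.0, 0.0, 1.0]]
tcp at z 0.03 [248.3 208.1]
tcp at z 0.035 [248.3 211. ]
tcp at z 0.043 [248.4 216. ]
tcp at z 0.05 [248.4 220.7]
tcp at z 0.06 [248.5 228.1]
tip 0.035 [[0.5181, -0.2907, 0.035], [0.5048, -0.2898, 0.035]]
tip 0.039 [[0.5179, -0.2911, 0.039], [0.5049, -0.2902, 0.039]]
tip 0.043 [[0.5177, -0.2915, 0.043], [0.505, -0.2906, 0.043]]
rim 0.037 [[0.5794, -0.2299, 0.037], [0.4538, -0.2208, 0.037]]
rim 0.041 [[0.5779, -0.2316, 0.041], [0.455, -0.2227, 0.041]]
rim 0.045 [[0.5764, -0.2332, 0.045], [0.4561, -0.2245, 0.045]]
```

{"fn": "play_rows", "kwargs": {
  "targets": "0.02 0 0 0 0; 0.02 0 0.001 0 0; 0.02 0 0.002 0 0; 0.02 0 0.003 0 0; 0.02 0 0.003 0 0"
}}

```text
time: 3.75
eef_pos: [0.5113, -0.2509, 0.0318]
tcp_rot: [2.142, -2.297, -0.0]
wrist_force: [0.2, 0.0, -0.1]
gripper_width: 0.002
finger_force: 0.0
```

{"fn": "play_rows", "kwargs": {
  "targets": "0 0 0.001 0 0; 0 0 0.002 0 0; 0 0 0.003 0 0; 0 0 0.003 0 0"
}}

```text
time: 4.25
eef_pos: [0.5113, -0.251, 0.0288]
tcp_rot: [2.142, -2.298, -0.0]
wrist_force: [0.3, 1.4, -0.5]
gripper_width: 0.005
finger_force: 0.0
```

{"fn": "play_rows", "kwargs": {
  "targets": "0 0 0.001 0 0; 0 0 0.002 0 0; 0 0 0.002 0 0"
}}

```text
time: 4.62
eef_pos: [0.5113, -0.251, 0.0268]
tcp_rot: [2.142, -2.298, -0.0]
wrist_force: [0.6, -0.0, 0.3]
gripper_width: 0.004
finger_force: 0.0
```

```bash
python3 - <<'E'
from h import *
from plant import *
st=state();w=grab_frame("wrist");pickle.dump((st,w),open("w2.pkl","wb"))
print(st["wrist_force"],st["torque"],st["gripper_width"],st["eef_pos"])
st,w0=pickle.load(open("w.pkl","rb"))
a=cv2.resize(w0["color"][150:430,250:410],None,fx=2.1,fy=2.1,interpolation=3);b=cv2.resize(w["color"][150:430,250:410],None,fx=2.1,fy=2.1,interpolation=3)
cv2.imwrite("pics/a5.png",np.hstack([a,b]))
E
```

```text
[ 0.64651141 -0.02345282  0.29082495] [-0.00411947  0.14060887  0.00668014] 0.004054447485652177 [ 0.51133081 -0.25101807  0.0268436 ]
```

{"fn": "play_rows", "kwargs": {
  "targets": "0 0 0.002 0 0; 0 0 0.004 0 0; 0 0 0.006 0 0; 0 0 0.006 0 0"
}}

```text
time: 5.18
eef_pos: [0.5112, -0.251, 0.0207]
tcp_rot: [2.142, -2.298, -0.001]
wrist_force: [0.2, 0.6, 0.0]
gripper_width: 0.002
finger_force: 0.0
```

```bash
python3 look.py pics/a6.png; python3 - <<'E'
from h import *
from plant import *
s=pickle.load(open("side.pkl","rb"));t=pickle.load(open("top.pkl","rb"))
st=state();w=grab_frame("wrist");pickle.dump((st,w),open("w3.pkl","wb"))
_,w0=pickle.load(open("w.pkl","rb"))
f=lambda i:cv2.resize(i["color"][140:430,230:430],(400,580),interpolation=3)
cv2.imwrite("pics/a7.png",np.hstack([f(w0),f(w)]))
E
```

```text
5.175 [ 0.5112 -0.251   0.0207] 175.99 0.0017068856961837964 [-0.172  0.476 -0.343 -0.    -0.753  0.102] [-0.35367821  0.02002933]
```

View pics/a7.png

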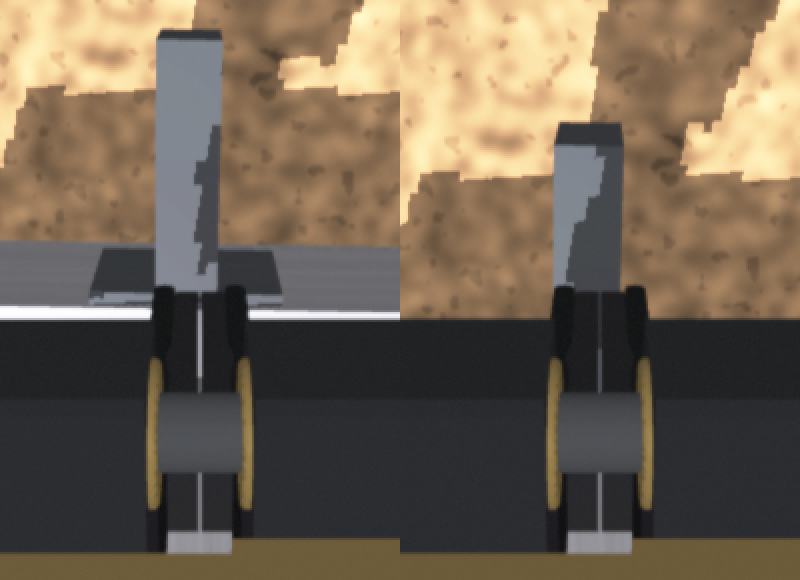

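Wrist crop: the fingertips end at crop row 285 and still hide the handle. Their near face appears to end about 20 mm above the nominal TCP. I'll feel further down for the contact height.

{"fn": "play_rows", "kwargs": {
  "targets": "0 0 0.001 0 0; 0 0 0.002 0 0; 0 0 0.003 0 0; 0 0 0.003 0 0"
}}

```text
time: 5.82
eef_pos: [0.5113, -0.251, 0.0178]
tcp_rot: [2.142, -2.298, -0.0]
wrist_force: [-0.1, -0.5, 0.7]
gripper_width: 0.007
finger_force: 0.0
```

{"fn": "play_rows", "kwargs": {
  "targets": "0 0 0.001 0 0; 0 0 0.002 0 0; 0 0 0.003 0 0; 0 0 0.003 0 0"
}}

```text
time: 6.32
eef_pos: [0.5114, -0.251, 0.0159]
tcp_rot: [2.143, -2.297, 0.0]
wrist_force: [-1.2, 1.5, 5.4]
gripper_width: 0.007
finger_force: 2.8
```

Contact with the handle top (43 mm) came at a reported TCP z of about 16.5 mm, so the shut tips sit roughly 26 mm above the nominal TCP. I'll open, straddle the handle and feel for the slab with open fingers.

{"fn": "play_rows", "kwargs": {
  "targets": "0 0 -0.01 0 0.05; 0 -0.001 -0.01 0 0.05; 0 -0.001 -0.01 0 0.05; 0 -0.001 -0.01 0 0.05; 0 -0.001 0 0 0.05; 0 -0.001 0.006 0 0.05; 0 -0.001 0.01 0 0.05; 0 -0.001 0.01 0 0.05"
}}

```text
time: 7.32
eef_pos: [0.5121, -0.251, 0.0043]
tcp_rot: [2.142, -2.297, -0.002]
wrist_force: [0.2, -0.8, -0.7]
gripper_width: 0.572
finger_force: 0.0
```

{"fn": "play_rows", "kwargs": {
  "targets": "0 0 0.001 0 0.05; 0 0 0.002 0 0.05; 0 0 0.003 0 0.05; 0 0 0.004 0 0.05; 0 0 0.004 0 0.05"
}}

```text
time: 7.95
eef_pos: [0.5123, -0.2511, 0.0009]
tcp_rot: [2.142, -2.298, -0.0]
wrist_force: [0.3, 0.0, -0.3]
gripper_width: 0.571
finger_force: 0.0
```

{"fn": "play_rows", "kwargs": {
  "targets": "0 0 0.001 0 0.05; 0 0 0.002 0 0.05; 0 0 0.003 0 0.05; 0 0 0.004 0 0.05; 0 0 0.004 0 0.05"
}}

```text
time: 8.57
eef_pos: [0.5123, -0.2511, -0.0032]
tcp_rot: [2.142, -2.298, -0.0]
wrist_force: [-0.0, 0.2, -0.2]
gripper_width: 0.577
finger_force: 0.0
```

```bash
python3 - <<'E'
from h import *
from plant import *
st=state();w=grab_frame("wrist");pickle.dump((st,w),open("w4.pkl","wb"))
print(st["eef_pos"],st["wrist_force"])
# fingertip rows: dark finger columns in shut frame (w3) vs open (w4)
for n in("w3","w4"):
    _,f=pickle.load(open(n+".pkl","rb"));g=cv2.cvtColor(f["color"],cv2.COLOR_BGR2GRAY)
    for r in range(200,330,8): print(n,r,''.join('#' if v<45 else '+' if v<90 else '.' for v in g[r,200:460:4]))
E
```

```text
[ 0.51232718 -0.25107645 -0.00318042] [-0.00692497  0.22408492 -0.2388644 ]
w3 200 .................................................................
w3 208 ...........................+++++++++.....++......................
w3 216 ................................++++.............................
w3 224 .................................+++...++........................
w3 232 .................................+++.............................
w3 240 ...............................+++++.............................
w3 248 ............+..................+++++.+...........................
w3 256 ..............................++++++.............................
w3 264 .............................+++++++.............................
w3 272 .............................++++++.................+............
w3 280 .............................++++++..............................
w3 288 ...........................############..........................
w3 296 ...........................############..........................
w3 304 #################################################################
w3
[... 757 characters left out ...]
.....++++++++++............................
w4 264 ..........+................+++++.................................
w4 272 ...........................+++...................................
w4 280 ...........................++....................................
w4 288 ...........######..........++...................######+..........
w4 296 ..........#######+..............................#######+.........
w4 304 .........########+..............................########+........
w4 312 .......+##########..............................##########.......
w4 320 .....+############...........................+..############.....
w4 328 ...+##############..............................##############...
```

The open-finger view confirms the real fingertips end about 27 mm behind the reported TCP. The usable height under the wrist tube is therefore tight, so I'll triangulate the jiko's top features and the wrist tube more carefully.

```bash
python3 - <<'E'
from h import *
s=pickle.load(open("side0.pkl","rb"));t=pickle.load(open("top0.pkl","rb"))
def P(f):
    A=R.from_rotvec(f["attitude"]).as_matrix().T; return f["mtx"]@np.c_[A,-A@f["origin"]]
def tri(a,b,s=s,t=t):
    X=cv2.triangulatePoints(P(s),P(t),np.array(a,float),np.array(b,float));return (X[:3]/X[3])[:,0]
for n,a,b in(("FR",(226.8,287),(196.5,151)),("FL",(406,295.5),(175,306)),("RR",(203,461),(57.5,136)),("RL",(408,471),(30,290)),("rest",(315.3,300.3),(170,224.5)),
  ("dr1",(306.3,200.8),(372,243)),("dr2",(363.7,200.8),(368,297.5)),("dr3",(304.2,264),(304,238)),("dr4",(362.6,264),(299.5,291)),("tip",(336.5,178),(397,272.5))):
    X=tri(a,b);print(n,X.round(4),(proj(s,X)[0]-a).round(1),tojiko(X).round(3))
# brown cap/disc ellipses
S=pickle.load(open("side.pkl","rb"));T=pickle.load(open("top.pkl","rb"))
for f,ref in((S,"side0.pkl"),(T,"top0.pkl")):
    im=f["color"];d=cv2.absdiff(im,pickle.load(open(ref,"rb"))["color"]).max(2)
    h=cv2.cvtColor(im,cv2.COLOR_BGR2HSV);m=((h[...,0]<20)&(h[...,1]>35)&(h[...,1]<110)&(h[...,2]<140)&(h[...,2]>40)).astype(np.uint8)
    m=cv2.morphologyEx(m,cv2.MORPH_OPEN,np.ones((3,3)))
    for c in cv2.findContours(m,0,1)[0]:
        if cv2.contourArea(c)>500: print(cv2.contourArea(c),cv2.boundingRect(c),[np.round(q,1) for q in cv2.fitEllipse(c)])
E
```

```text
FR [0.6969 0.0837 0.3123] [0.4 0.1] [-0.002 -0.132]
FL [0.4335 0.1095 0.3102] [-0.4 -0. ] [-0.003  0.133]
RR [0.7218 0.3271 0.3089] [-0.4 -0.1] [ 0.242 -0.133]
RL [0.458  0.3525 0.3105] [0.1 0. ] [0.242 0.132]
rest [0.5669 0.1181 0.328 ] [0.1 0. ] [0.019 0.001]
dr1 [ 0.576  -0.237   0.0366] [0.5 0.1] [-0.333 -0.043]
dr2 [ 0.4549 -0.2273  0.0425] [0. 0.] [-0.336  0.078]
dr3 [ 0.5856 -0.0866  0.0361] [0.4 0.1] [-0.183 -0.038]
dr4 [ 0.4682 -0.0787  0.0404] [0.3 0. ] [-0.186  0.08 ]
tip [ 0.5094 -0.2906  0.0401] [-0.1 -0. ] [-0.393  0.018]
506.0 (608, 335, 32, 23) [array([627.2, 345.8]), array([21.7, 34.4]), np.float64(91.2)]
1185.5 (297, 182, 53, 30) [array([322.9, 196.8]), array([28.5, 52.9]), np.float64(98.6)]
3806.0 (553, 114, 87, 56) [array([600. , 142.3]), array([53. , 94.1]), np.float64(80.4)]
1399.0 (315, 52, 50, 38) [array([339.6,  70. ]), array([36.4, 48.8]), np.float64(91.6)]
583.5 (509, 26, 32, 69) [array([522.4,  60.9]), array([14.4, 73.1]), np.float64(158.2)]
636.5 (73, 359, 64, 70) [array([110.7, 394.9]), array([38.5, 73.4]), np.float64(46.2)]
639.5 (411, 278, 45, 54) [array([431.6, 304.1]), array([27. , 51.6]), np.float64(37.5)]
730.0 (210, 273, 47, 49) [array([231.8, 292.2]), array([36. , 49.6]), np.float64(25.2)]
2633.5 (376, 229, 59, 72) [array([405.7, 260.5]), array([52.1, 68. ]), np.float64(156.8)]
569.0 (620, 216, 20, 66) [array([630. , 249.6]), array([19.9, 60.8]), np.float64(174.4)]
503.0 (441, 118, 56, 23) [array([471.5, 127. ]), array([19.8, 54.3]), np.float64(96.1)]
5361.5 (111, 96, 287, 43) [array([265.1, 112.9]), array([ 35.6, 276.9]), np.float64(91.4)]
```

```bash
python3 - <<'E'
from h import *
from scipy.optimize import least_squares
S=pickle.load(open("side.pkl","rb"))
tcp=np.array([.5112,-.251,.0207]);q1=-.172;n=np.array([-np.sin(q1),np.cos(q1)])
# tool disc z from side ray, least squares
zs=np.linspace(.3,.5,201)
d=[np.linalg.norm(proj(S,[*tcp[:2],z])[0]-[339.6,70]) for z in zs];zd=zs[np.argmin(d)];print("disc z",zd,"err",min(d),"above tcp",zd-tcp[2])
r=lambda X,a:a/2*np.linalg.norm(X-S["origin"])/609
print("disc r",r(np.r_[tcp[:2],zd],48.8))
for o in(.2,.205,.21,.2135,.22):
    d=[np.linalg.norm(proj(S,[*(tcp[:2]+n*o),z])[0]-[322.9,196.8]) for z in zs];z=zs[np.argmin(d)]
    print(o,"cap z",z,"above tcp",round(z-tcp[2],4),"err",round(min(d),1),"sym axis",round(zd-(o-.16)-tcp[2],4),"r",r(np.r_[tcp[:2]+n*o,z],52.9).round(4))
E
```

```text
disc z 0.40599999999999997 err 0.06283155760353194 above tcp 0.3853
disc r 0.04109899354194351
0.2 cap z 0.33399999999999996 above tcp 0.3133 err 1.6 sym axis 0.3453 r 0.0416
0.205 cap z 0.34199999999999997 above tcp 0.3213 err 1.2 sym axis 0.3403 r 0.0412
0.21 cap z 0.35 above tcp 0.3293 err 0.8 sym axis 0.3353 r 0.0408
0.2135 cap z 0.355 above tcp 0.3343 err 0.5 sym axis 0.3318 r 0.0405
0.22 cap z 0.365 above tcp 0.3443 err 0.1 sym axis 0.3253 r 0.04
```

The geometry is settled:
- The wrist tube's underside is at about TCP+0.289.
- The jiko rim is at 0.310, and the pot rests are at about 0.328.
- Reaching the slab-level handle close to the jiko is therefore not possible.

The plan is to grip the handle end lightly and raise it about 40 mm, with the nose resting on the slab. I then run it in and release it in motion so it glides the last few centimetres. I'll rehearse this in the open first.

{"fn": "play_rows", "kwargs": {
  "targets": "0 0 -0.009 0 0.05; 0.016 0 -0.009 0 0.05; 0.032 0 -0.009 0 0.05; 0.032 0 -0.009 0 0; 0.032 0 -0.009 0 0; 0.032 0 -0.009 0 0; 0.032 0 -0.009 0 0",
  "force": 15
}}

```text
time: 9.5
eef_pos: [0.5102, -0.2827, 0.0059]
tcp_rot: [2.143, -2.297, -0.0]
wrist_force: [-0.2, -0.9, 0.3]
gripper_width: 0.207
finger_force: 0.0
```

{"fn": "play_rows", "kwargs": {
  "targets": "0.02 0 0 0 0; 0.04 0 0 0 0; 0.06 0 0 0 0; 0.06 0 0 0 0"
}}

```text
time: 10.0
eef_pos: [0.5058, -0.3457, 0.006]
tcp_rot: [2.139, -2.3, 0.003]
wrist_force: [-0.1, -2.4, -1.2]
gripper_width: 0.154
finger_force: 15.0
```

{"fn": "play_rows", "kwargs": {
  "targets": "0 0 -0.01 0 0; 0 0 -0.02 0 0; 0 0 -0.03 0 0; 0 0 -0.04 0 0; 0 0 -0.042 0 0; 0 0 -0.042 0 0"
}}

```text
time: 10.75
eef_pos: [0.5063, -0.3432, 0.0483]
tcp_rot: [-2.143, 2.297, -0.002]
wrist_force: [0.5, -0.7, -2.7]
gripper_width: 0.155
finger_force: 15.0
```

```bash
cat > asc.py <<'E'
from h import *
from plant import *
import sys
n,x0,x1,y0,y1,sx,sy=sys.argv[1],*map(int,sys.argv[2:])
st=state();f=grab_frame(n);pickle.dump((st,f),open(n+"_l.pkl","wb"));g=cv2.cvtColor(f["color"],6)
print(st["time"],st["eef_pos"].round(4),tojiko(st["eef_pos"]).round(4),st["wrist_force"].round(2),st["torque"].round(3),st["gripper_width"].round(3),st["finger_force"])
for r in range(y0,y1,sy): print(r,''.join("@%#*+=-:. "[min(9,int(v)//26)] for v in g[r,x0:x1:sx]))
E
python3 asc.py side 290 385 150 275 1 3
```

```text
Traceback (most recent call last):
  File "asc.py", line 6, in <module>
    print(st["time"],st["eef_pos"].round(4),tojiko(st["eef_pos"]).round(4),st["wrist_force"].round(2),st["torque"].round(3),st["gripper_width"].round(3),st["finger_force"])
                                                                                                                            ^^^^^^^^^^^^^^^^^^^^^^^^^
AttributeError: 'float' object has no attribute 'round'
```

```bash
sed -i 's/,st\["gripper_width"\].round(3)/,round(float(st["gripper_width"]),3)/' asc.py
python3 asc.py side 285 385 150 285 1 3; python3 asc.py top 300 460 220 310 2 3 | tail -n +2
```

```text
10.8 [ 0.5062 -0.3432  0.0481] [-0.446  0.016] [ 0.4  -1.63 -1.85] [-0.398  0.034 -0.072] 0.157 14.997210502624512
150 ::---::---::-==+*####%%%%%%#########**+++++++#%%%#*****#%%%%#########*++++++++++++++++++++++++++++++
153 ::--:::-:-::-=+*++++++++++++++==++*++++++*+++++++****##*==++#########++++++++++++++++++++++++++++++=
156 :--::::-=+*++++===++*++++++=++++**++==+++++++++++*#***#*+++##########++++=+++++++++++++++===++++++=+
159 ==+++==++++++=+++++++++++++*+++++**++++++++++====*#***#*+++#########=+++++++++++====++++++++==++++++
162 ++++++====++*++++++++==+++=+++++++++++++++++++===*#***#*++=########%*++++++++++++++++++***+++*+++**+
165 +++****+++++++++++++++++++**++++++++++##%#**######*****###################+***+++**++++****=++*+++++
168 ++++++=++++++++++++++==++++++++++++++############******####################################+=+**++++
171 =++++++++**+++***+====++------------=----------===================++++++++++**++###########+++++++++
174 +++===+++++==++++====++=-+#*++++++++++++++++++++*#**#***+++++*+++*************=-##########*+++++++++
177 ++=+*++++=+++++++++++++=-*####*+++++
[... 5589 characters left out ...]
%%%%%%%%%#*******+**
286 ****-...............:::::--===+++***=..........:+*******#%%%%%%%%%%%%%##********
289 ***=................::::---==+++****-..........:+*******#%%%%%%%%%%%%%%%%####***
292 **=:...............::::---===+++***+:..........:******#**####%##***#####%%%##*##
295 *+:................::::---===+++***=...........:*********####%*=---==+++#%##*==+
298 *-................:::::---==++++***+=-::::::...-*********####%*-----====*%#***+=
301 =.................::::---===+++****************+***********##%*===-=====#%*+****
304 :................::::----===+++*****#********************++##%#+========#%*==+**
307 ................:::::---====+++**************************#######%%%%%%#%%%#+===+
```

```bash
python3 - <<'E'
from h import *
S=pickle.load(open("side0.pkl","rb"))
for pull in(.045,.055,.06,.065):
  ud=np.array([np.cos(np.radians(86)),np.sin(np.radians(86))]);r=np.array([.5205,-.156])-(.075+pull)*ud
  for th in(0,.1,.2):
    zr=.087-.055*th*1; f=np.r_[r+.15*np.cos(th)*ud,zr-.15*np.sin(th)]
    print(pull,th,proj(S,[[*r,zr],f]).round(1).tolist())
E
cat state.txt 2>/dev/null; python3 asc.py wrist 180 480 150 290 5 6
```

```text
0.045 0 [[335.8, 171.2], [334.8, 233.4]]
0.045 0.1 [[335.8, 172.7], [334.7, 238.0]]
0.045 0.2 [[335.7, 174.2], [334.7, 241.9]]
0.055 0 [[335.9, 167.3], [334.9, 229.0]]
0.055 0.1 [[335.8, 168.8], [334.8, 233.7]]
0.055 0.2 [[335.8, 170.3], [334.7, 237.6]]
0.06 0 [[335.9, 165.4], [334.9, 226.8]]
0.06 0.1 [[335.9, 166.9], [334.8, 231.5]]
0.06 0.2 [[335.8, 168.4], [334.8, 235.5]]
0.065 0 [[335.9, 163.4], [335.0, 224.6]]
0.065 0.1 [[335.9, 165.0], [334.9, 229.4]]
0.065 0.2 [[335.9, 166.5], [334.8, 233.3]]
10.9 [ 0.506  -0.3433  0.0479] [-0.446   0.0161] [ 0.68 -1.38 -0.65] [-0.431  0.029 -0.014] 0.159 14.998698234558105
150 ..:======-------------:-=-----==---=+***#####=-------==----=
156 .:======--====-----=--:-------==-:-+=***#*##*--====--==+----
162 .=--=====-===++==-=-=--==--=----::=+=********-=+++=====-=---
168 ==-:-======++==+=------------::::--==**##**#*-====--=------=
174 =+=-====--=--====---=======-==:-----+*****##*-==-===-==-+===
180 -----=+====---=+==--========--:=-:-=##***###===-==+========-
186 ---====----===++==-===++====-=-==---#****###=----=+===--====
192 ::-==-==---==++=---
[... 381 characters left out ...]
--=-:-==---=+=-----=----=########========--======-
234 =-=-===--++-=======*##*+*++*******##**###****#**=+****----=-
240 =-==-=-====--======####*****##*****#*####****###*###********
246 =--==-:-=-===+====**###*###**#****##*###******#***##**#***##
252 ===------=========***##**#####**#********##*********####****
258 ==--:--===----===*********###****#***##*#######**#*###****#*
264 ==+=-:-=+======-=*+*###******#**###******####**#*#***#******
270 -==-:::----=====*#*****##****#*####************#**###***#**#
276 -==----====---=####***######****#**#******###******##*******
282 ==-----===-====#####***#***##**##***#%########***###*###****
288 ==-==--==-----+**#***#@@@@@%%%%%%%@@@@#****####*****##*##***
```

{"fn": "play_rows", "kwargs": {
  "targets": "-0.015 0 0 0 0; -0.055 0 0 0 0; -0.105 0 0 0 0; -0.157 0 0 0 0.04; -0.18 0 0 0 0.04; -0.187 0 0 0 0.04; -0.187 0 0 0 0.04; -0.187 0 0 0 0.04"
}}

```text
time: 11.95
eef_pos: [0.519, -0.1571, 0.0479]
tcp_rot: [2.141, -2.299, -0.0]
wrist_force: [0.6, -1.0, -0.1]
gripper_width: 0.454
finger_force: 0.0
```

```bash
python3 asc.py side 285 395 180 305 1 3
```

```text
11.95 [ 0.519  -0.1571  0.0479] [-0.2594  0.0216] [ 0.64 -0.95 -0.1 ] [-0.008  0.067 -0.043] 0.454 0.0
180 +=#%%%%**#%%#%%%%%##****#%%%%####+=------------------------+**+++++=======---------------:::::::::::::::::::::
183 ++##*#%%%%%%%%##%%%#%%##%%%%%##*=====------------------=++++++=======----------------:::::::::::::::::::::::::
186 +*%%%%%%%%#%%%#%%%##%%##%%%%%##+=====---------------=++========------------------:::::::::::::::::::::::::::::
189 +#%%%%%%%%%#%%%##%%##%%#%%%%%%#+=====-------------=====---------------::::::-:::::::::::::::::::::::::::::::::
192 +#%%%%%%%%%%%%%%%%#%#%%#%%%%%%%+=====----------===-----------------:::::::::::::::::::::::::::::::::::::::::::
195 +#%%%%%%%%%%%%%%%%%%%%%#%%%%%%%+=====--------------------------:::::::::::::::::::::::::::::::::::::::::::::::
198 +%%%#%%%%%%%%%%%%%%%%%%%%%%%%%%*+====-------------------::::::::::::::::::::::::::::::::::::::::::::::::::::::
201 *%%%%%%%%%%%%%%%%%%%%%%%%%%%%%%#+====------------::::::::::::::::::::::::::::::::::::::::::::::::::::---------
204 #%%%%%+#%%%%%%%%%%%%%%%%%%%%%%%#+=====------------:::::::::::::::::::::::
[... 3132 characters left out ...]
%####%%%%%
288 **%%%%#%%#%%%%%%%%###%#######################################################%########%%%###%%###%%%%#######%%
291 ====================+########%%###%%%%%#####***********######################%###%######%%#%%#%%%%%%##########
294 ----------------==--###################%%###=============================================+++++++++++++++******
297 ########******+++++*####################%####-------------------------------==-===============================
300 ++++++*+**+++++++++####################%%#%%%%%*****#*#################******+++++++++=++========-------------
303 *+++++*+**+++++++++####################%%####%*++++**+++++++++++++++++++++*+++++++++++++++++++++++************
```

```bash
sed -i 's/g=cv2.cvtColor(f\["color"\],6)/g=cv2.cvtColor(f["color"],6);g=cv2.createCLAHE(8,(6,8)).apply(g) if "C" in __import__("os").environ else g/' asc.py
C=1 python3 asc.py top 200 400 215 315 2 3
```

```text
12.0 [ 0.5189 -0.1572  0.0479] [-0.2596  0.0216] [-0.03 -0.22 -0.25] [0.011 0.14  0.016] 0.455 0.0
215 @@@@@%+=++++++++*##%%%%%%%%%%%%@@@@%##*=:-**+=-==**=+*-=**+:-%@@@@%@@@@@@@@%%%##+:  +#=-::-=#--*+-**
218 @@@@@#++++++++*+*%%%%%%%%#%%%%%@@%@%%%%%#*+**--+**-:-:-:=-=-#@@%@@@@@@@@@@@@@@@@#-=-++*=.=*#-.==-:=+
221 @@@@@*=+++++++++#%%%##%%#%%%##@%%%@%%%%%@@%#*=--=-=*-.-=+**+*@@@@%%%###%%%%@@%@@#:.=*+*:..--:++..:=+
224 ================+++++++++++****%%@@@%###%%%%%#***+---=+++=+:=#%#####%#%%%%%#%%%@*:=****=++=*==:-+***
227 .......................:::::::*%%@@*::::::::::.............:*#########%%%%%%%###*-=-:-=-:..:==:-+*##
230 .............................:*%%@%:.......................*###**#######%%%%%@%##*= .-+=..:+**:.-=--
233               ....... ....  .:*#%**.......... . .        .*##*******######%%@@@@##*==***= .=+--:--..
236              ......          :*%%*+.                    .*#*********#*#####%%%@@@##*--+*+ .=+=====-=
239              .....:.         :###*+.                    +*#**+++***#*###**###%@@@%#*=::.+- :++::====
242             .....::::        -*#**:                 
[... 1868 characters left out ...]
**%%##@@#+*****##**#####*###%@@@@%%@@%#%*#@@@%-.:--++==--:.:. -++-.:+%
299  .......:::::--===++**##%@%%%%%%%%%*%*#+*#@*#***#%#*%%**%@@@@@@@@@@@@@@@@@@@-:.::--=*#*+-:..=*=---+#
302  .......:::::-====+++*#%%%#**#@@##*++#***#%%#*##%#*#%**#%@@@@@@@@@@@@@@@@@@@@-   ...-=*#+*+-=*=-:=*#
305 .......:::::--===+++**##%%#++%##*%#*++**#%%#*+****##++*+#@@@@@@@@@@@@@@@@@@@@-   ...::-==*###*=. =+#
308 .......::::--=====++**##%%##*@%@*+**#**%@@%%####%*%%**%%%@@@@@@@@@@@@@@@@@@@@-.....--:::-=##*##=-=%%
311 ......:::::--====+++*#%%%@@%###***#+++*###%%%#+***+**%%@@@@@@@@@@@@@@@@@@@@@@:.  .:::--::-***+++*#%@
314 .......::::--====+++**#%#%@%+=+#***++###++##****%@%**###**#%*#@*=#%#@@@@%@@#-.. ..: ..:..-**%%#*%%%%
```

```bash
C=1 python3 asc.py wrist 200 460 120 300 3 5
```

```text
12.05 [ 0.5189 -0.1572  0.0479] [-0.2596  0.0216] [ 0.44 -0.34  0.57] [0.034 0.143 0.043] 0.457 0.0
120 +#%#+=--:...-**+-:-+===:   .::#+: .*##:..:---%@%%%%###@@@@#=--:::.:===-:-=-*%@@%####  .
125 ::=+=--++=..%*=+=.  :++:   .--=+.  .--+=+=-.####%%%%%%@@@@-.-+++. .:-=+=++=%########  .
130 *#%+: .:-:::-+#%%=. :#%%#++==-=+:  .:+*###-.#%%%%%%@@@@%%%#:::..:--::-+===*@%#####:.:--
135 %%+-.  .. .:=#%%%%+:-%%%#*++#*+*+=-:-::=*=..%%@@%###@@%*###    -+++===+=:-#@%##%%%----:
140 %#*=:     .-=+==*#*=::::---+##*=##-:-=-::. .##%%#**#%%#***+  .+-==---::...-%%@@@@#. .:-
145 *==**=.:  .-=+=:-++==+=:::-+##=:.  .-+=:=--.:%@@%#####***#.   ..  .::.   .+%####+=-  :*
150   :*#+.  :**%%%+**: .::..:-++-. ..-==--=#**=#%%@@%######%%=-. .=-.-+=-    *#*+=+##+=-:.
155 *@@#**=..=*=...-*#*=:.....-*#-...-+*=:-+****@@@%##**##%%@@%==-:---++*+=-:..*##****+=-. 
160 #@@@%%#++**=.-**=--=:::. ..:-=:...+.    -+**%%%%%#***##*##+:-+=:..:=+++=: .***+:..  .  
165 *=#*##++***+-+#*:.:=---:..::-:  :-:.     :-=#******#%%#+++=-==-. ..:--=----=-:    .:-. 
170 %=  :=-=*##+--+-.:+***+=--:::.  :--:.  @@@@@@@@@@+*@@@%+==.-=-..    :.:-==--
[... 1611 characters left out ...]
-:-=+++-.::::.:::-+*=-:---=++====+#*+==--:. .----+-=-==-
265 ==-::-:...=====+++=+==--=====--::---+=-.:.:....:=+=====+:--::--:::::-=++=:.:--=-:::-=+=
270 ++=-:.  =####*********++*+*+++#%%%%%%%#.:.......#########++++++++*************+-:-==+**
275 +====-.+###***********+****+**%%%%%%%%#.........#%%%%%%%%**********************+-=++--=
280 .:====*******+*++++++++======#%%%%%%%%*..::::-==%%%%%%%%%*=======++++++++++*++++=-=*#*+
285   .-=*****+++++++++#@@@****++%%%%%%%%%%#########%%%%%%%%%%=+****@@@@*++*++*******:.:=*#
290   --******++++++++*@@@@%@@@+*%%%%%%%%%##########%%%%%%%%%%*+%@@@@@@@#+*+***+******+-=##
295 .:-*****+**+++++++@@@@%%%%@+*#############################++%@@@@@@@@*+++++++++++++**+=
```

```bash
cat >> h.py <<'E'
def wcam(st,w):
    T=np.eye(4);T[:3,:3]=R.from_rotvec(st["tcp_rot"]).as_matrix();T[:3,3]=st["eef_pos"];C=T@w["tool_from_camera"]
    return dict(mtx=np.array(w["mtx"]),origin=C[:3,3],attitude=R.from_matrix(C[:3,:3]).as_rotvec())
E
python3 - <<'E'
from h import *
W=wcam(*pickle.load(open("wrist_l.pkl","rb")))
for n,p,z in(("footL",(224,269),0),("footR",(434,269),0),("tip",(331,169),.019),("hL@",(316.5,262),.043),("hR@",(344.5,262),.043)):
    X=ray(W,p,z);print(n,X.round(4),tojiko(X).round(4))
E
```

```text
footL [ 0.5821 -0.1501  0.    ] [-0.2463 -0.0406]
footR [ 0.4593 -0.1411  0.    ] [-0.2495  0.0826]
tip [ 0.5153 -0.2062  0.019 ] [-0.3087  0.0204]
hL@ [ 0.5253 -0.1656  0.043 ] [-0.2674  0.0145]
hR@ [ 0.5119 -0.1647  0.043 ] [-0.2677  0.0279]
```

The rehearsal went straight: pan wall now at x≈-0.248 and yaw unchanged, but the glide after release was short, about 28 mm. I'll repeat faster and lower, reading the state row by row to learn the lag.

{"fn": "play_rows", "kwargs": {
  "targets": "0.027 0 0 0 0.04; 0.054 0 0 0 0.04; 0.054 0 0.018 0 0.04; 0.054 0 0.037 0 0.04; 0.054 0 0.037 0 0; 0.054 0 0.037 0 0; 0.054 0 0.037 0 0; 0.054 0 0.037 0 0",
  "force": 25
}}

```text
time: 13.1
eef_pos: [0.5157, -0.2103, 0.0117]
tcp_rot: [-2.142, 2.297, -0.002]
wrist_force: [-0.4, -0.7, 1.8]
gripper_width: 0.141
finger_force: 25.0
```

{"fn": "play_rows", "kwargs": {
  "targets": "0 0 0 0 0; 0.03 0 0 0 0; 0.07 0 0 0 0; 0.11 0 0 0 0; 0.137 0 0 0 0; 0.137 0 -0.007 0 0; 0.137 0 -0.014 0 0; 0.137 0 -0.014 0 0"
}}

```text
time: 14.1
eef_pos: [0.5061, -0.3461, 0.0257]
tcp_rot: [-2.144, 2.296, -0.001]
wrist_force: [0.8, -1.4, -2.2]
gripper_width: 0.138
finger_force: 25.0
```

```bash
C=1 python3 asc.py wrist 200 460 180 290 3 6
```

```text
14.1 [ 0.5061 -0.3461  0.0257] [-0.4488  0.0158] [ 0.84 -1.42 -2.22] [-0.551  0.2   -0.016] 0.138 25.00688910484314
180 *****+*%@@@@%*#%@%+=-:.  .:-:....  - ::..        **#####***#@@%#*#%@%#::-=+**--=-:-=-:.
186 #***+++*+-::+++@%+=+=-:.:+#%#+==+*#**+--=*=  ...***#####**+++++*#%@@*:..-=++*:-*#*-::=+
192 @*#%#**##=:.:-=%@@%#+-.:+%%%%%#*+*###*+=:=   :--+=+#%@@@%#*++++.=*@%=====-:-+#*##*+*###
198 *=---::-+*++*#%@@%#*+=-=+*##%%%%%####*=:.=:.:=+=:.**#%%%###***#*+***+=-.    .:+##+*##*-
204 *++-::.:+#++#@@@@*==. %+####+=#%=+*##+. +##+=+***%%%%%####%#@@%+++=-:....:.  :=--=***==
210 ###**++*#*++#@@%-     .-*##**-:   .:::. :-:   :=##*#%@@**#%%%%#++=-::---:===+===++:..+#
216 #*==+#%%%%@::@%#-....:++==+**+::.      .::  .: :#%####%%*###**=-=-. .-=:..:=+#*=++-..:.
222 +=:.:#@@@-::-=%@@%#*===*#####+:...   .+.    .=+*%%@@%%###%%###::.  .::-=:. .-+++-::.   
228 -=*:=%%#+-::-=+#%@#+-::=**+=-:....... ::-:..-++%@@@@@%%@%#*****:==+++--::.  =-=-::--:==
234 :....-+**#%%#**%@%+::-=+**-:.::::.     .-+=:    #%%#**##%%%@@*+=+++===-:-:. .-+-:---=+*
240 ::-:..:--+##*-:::-%%*+%+-=+##*=-:::.   .-==:. .:*#*****##%%%%%=+++++==*+===+*##+--:..:=
246 ..:*+---::*-:...:=##*-.. .-####*+. .-  ::---:  **##%@@%%####%*===---==-::::-+++==-. .-+
252 +:..-#%%#-:=*++**+===+++-#%%###*:     -+-. .   ****#%%#***#%%==-:.....:-..+...-+*-    .
258 .:=***##+..=*=----+*+=======++=-=-.  .:--==:. .****#######%%%#.   ..   ++++=:=****++:..
264  .-=*::-***#%#*==###+:..:+*++==-++++=--::-==:. :**#####*##%%%=::...    .-=-::+:-==--:.:
270 ...:-*+==+=--=++-==-:....::===-. .-++++--==--::+#+**+++++==++..:---.   .:......:----+*#
276 -=+++*+-... ..-****+:  ..--...    ..=++==-:::::#****+==+*%#*+:-======::===:.:---==++++=
282 .-+###*+:-=+++=-:.:-.   .=+-++ -++=  ...:-=****###***###=*++--=####===-..:--:-==::--==*
288  .:-::.:-=+*+-::. .=#**********@@@@@@@#++**+++**#@@@@@@@*+++=-======+++++**++++*######*
```

{"fn": "play_rows", "kwargs": {
  "targets": "-0.02 0 0 0 0; -0.07 0 0 0 0; -0.1325 0 0 0 0"
}}

```text
time: 14.52
eef_pos: [0.5148, -0.2132, 0.0248]
tcp_rot: [2.141, -2.299, 0.0]
wrist_force: [1.0, -1.8, -1.9]
gripper_width: 0.14
finger_force: 25.0
```

{"fn": "play_rows", "kwargs": {
  "targets": "-0.0625 0 0 0 0.05"
}}

```text
time: 14.65
eef_pos: [0.5189, -0.1498, 0.025]
tcp_rot: [2.143, -2.298, -0.0]
wrist_force: [0.4, 0.7, 0.3]
gripper_width: 0.19
finger_force: 0.0
```

{"fn": "play_rows", "kwargs": {
  "targets": "-0.02 0 -0.01 0 0.05"
}}

```text
time: 14.78
eef_pos: [0.5198, -0.1282, 0.0347]
tcp_rot: [2.147, -2.292, -0.003]
wrist_force: [0.3, 0.3, -0.3]
gripper_width: 0.284
finger_force: 0.0
```

{"fn": "play_rows", "kwargs": {
  "targets": "0 0 -0.01 0 0.05; 0 0 -0.01 0 0.05; 0 0 -0.01 0 0.05"
}}

```text
time: 15.15
eef_pos: [0.5203, -0.133, 0.0448]
tcp_rot: [2.141, -2.299, -0.001]
wrist_force: [-0.2, 0.1, -0.0]
gripper_width: 0.553
finger_force: 0.0
```

```bash
C=1 python3 asc.py wrist 200 460 150 300 3 5
```

```text
15.15 [ 0.5203 -0.133   0.0448] [-0.2354  0.0226] [-0.21  0.08 -0.03] [ 0.033  0.109 -0.032] 0.553 0.0
150 ::::.:::=##==+=--==#****#@@%%%*+*#@@@@@@%%%@@@%#*#=-=*#+--=#%@@%*=-::-*%@@%####*+*#@%@@
155   :::*+==+=:...  .=##*#%@@@%%#***#%%@@@@@@%@@@%++#+=+%%#=-=+##***+=-=*@@@@@%#+--:-=+%@%
160   :--++=--:.:     =%##%@@@@%#++%##%%%%%@@%@@@%+=+#@%#%@@#*****=+**+#%*#@%%#+=-----:=+*+
165    .+**=:-===:...:*###@@@%*+===+*%@@%#=+==+*##=-=##+=*%%+=+#%#+=****##@@*+==+++**++*#*#
170 -  :+***=--=-:----=+***%%+=====+*#####++=-------+*=::-=+=::=#@*-=+==+#%%#==+#+-=+##*+*#
175 *+=----=++=-...=++@@%*%@@%++=+*###*#%%*==---:-----:::--=+#*++=#-++-:=++=::+=++=--=@@@##
180 :--::.....::. .===@++++*@@%@%***#%%%@%+=-=---+#--:::+%%#*###*+++***+===::-*++++-:-+##*=
185 .-=**:.   .:= :=#%*++++*#@@@#+=+*%#**+=-------==++==*%%%#%%%#*@*=---:-+#%%%*++=:::#+*+=
190 =-:--=:       .:+%%%%%##%@@%==++#%*=-====--::::-*#*-:..-*#*--=*###@%:=#@@%##*++=:.:+*==
195 =-:::::.....    +*#%@%#++#*#@%*@#####*++===::::-+#*-:::-=+-::-=+#%###%@@@@##%@##*#@@@*=
200 *=:.....   .-=:====+@+=---=%@%+=---@@@@%*===:..-+**=::::--=*##**#***%%%##
[... 1062 characters left out ...]
++=-=**%%%%%%%%%%+..:+#*-   :-+****#**+--+**#%%*-..-#%%#
265 =+=::-=++*++=+=-::::..:-::--**+====*##%%%%%%%%%%*...:=*#**=***+-::---=++**++**=:  .:::.
270 :==:--+##%%%###+=-:...::.:-:=++%#=:-*#%%%%%%%%%%==*==+#*=::=**-   .-+####%%*-    .     
275  :.:--++=+%%%#******+#-::=-..=+**+..-+#%%%%%%%%%:..:::-    .--    .-+#*##%#=. .-=::--:+
280     .**+=+##*==+###***#****=###+=-. .:#%%%%#%###-:::-=:...:-=-.. .:-=+**++=:.--=##++++-
285 ....=====*+##==*@@@%##%%##+-=**+==..-=##%##%####+:..---:.....:.-**##@@@**==--==-==-+*#+
290 .:.-**+=*======@@@@@@%%%*+:.=++++=---=*#########-:...:-===-..: #@@@@@@@@*=:.-+*+---=+*+
295  ..-+***=+**+=%@@@@@%%%%:=---::-+==:.:+#########....::-=+=++=-:%%@@@@@@@@-..-**=-=*==+=
```

```bash
python3 - <<'E'
from h import *
W=wcam(*pickle.load(open("wrist_l.pkl","rb")))
for n,p,z in(("tipbot",(332,228),.019),("tiptop",(331,247),.043),("far",(330,295),.043)):
    X=ray(W,p,z);print(n,X.round(4),tojiko(X).round(4))
E
```

```text
tipbot [ 0.5183 -0.1521  0.019 ] [-0.2546  0.0227]
tiptop [ 0.5192 -0.1494  0.043 ] [-0.2518  0.0221]
far [ 0.5214 -0.1253  0.043 ] [-0.2276  0.0223]
```

Tracking is tight: 0.5 m/s is reached, with about 5 mm overshoot. The drawer went 59 mm after the release command, to a pan wall position of about -0.193. I'll run a third rehearsal with a firm grip, a level carry at 20 mm and an abrupt stop.

{"fn": "play_rows", "kwargs": {
  "targets": "0.0235 0 0 0 0.05; 0.0235 0 0.018 0 0.05; 0.0235 0 0.035 0 0.04; 0.0235 0 0.035 0 0; 0.0235 0 0.035 0 0; 0.0235 0 0.035 0 0; 0.0235 0 0.035 0 0; 0.0235 0 0.035 0 0",
  "force": 60
}}

```text
time: 16.2
eef_pos: [0.5195, -0.1559, 0.0106]
tcp_rot: [-2.142, 2.297, -0.001]
wrist_force: [-0.5, -1.2, 2.7]
gripper_width: 0.119
finger_force: 60.0
```

{"fn": "play_rows", "kwargs": {
  "targets": "0 0 -0.02 0 0; 0.03 0 -0.02 0 0; 0.08 0 -0.02 0 0; 0.13 0 -0.02 0 0; 0.18 0 -0.02 0 0; 0.205 0 -0.02 0 0; 0.205 0 -0.02 0 0; 0.205 0 -0.02 0 0"
}}

```text
time: 17.2
eef_pos: [0.5045, -0.3602, 0.0297]
tcp_rot: [2.142, -2.298, -0.001]
wrist_force: [-0.5, -1.9, -1.5]
gripper_width: 0.117
finger_force: 60.0
```

{"fn": "play_rows", "kwargs": {
  "targets": "-0.02 0 0 0 0; -0.07 0 0 0 0; -0.1325 0 0 0 0"
}}

```text
time: 17.58
eef_pos: [0.5139, -0.2261, 0.0301]
tcp_rot: [-2.142, 2.298, -0.001]
wrist_force: [1.0, -1.3, -1.1]
gripper_width: 0.118
finger_force: 60.0
```

{"fn": "play_rows", "kwargs": {
  "targets": "-0.0625 0 0 0 0.087"
}}

```text
time: 17.7
eef_pos: [0.5179, -0.1627, 0.0302]
tcp_rot: [-2.144, 2.297, 0.0]
wrist_force: [0.0, -0.1, -0.4]
gripper_width: 0.168
finger_force: 0.0
```

```bash
python3 - <<'E'
from h import *
from plant import *
for i in range(3):
    st=state();print(round(st["time"],3),tojiko(st["eef_pos"]).round(4),st["eef_pos"][2].round(4),st["gripper_width"]); grab_frame("wrist")
E
C=1 python3 asc.py wrist 200 460 150 300 3 5
```

```text
17.7 [-0.2652  0.0221] 0.0302 0.16792733287905956
17.75 [-0.2593  0.0223] 0.0304 0.21181713856370651
17.8 [-0.2619  0.0218] 0.0306 0.24707717771437088
17.85 [ 0.5187 -0.1616  0.0307] [-0.264   0.0214] [-0.42 -0.12  0.22] [-0.015  0.05   0.008] 0.283 0.0
150 +-.     .:=+==+##*-::::-==+###++%#-:-=-:::.  *#%#***#@%:       :-=++*%%%%%##%%=--=++=-:
155 +*+: .  .:=+=::=++==+-.::-=*#*-:.. .-++-:::. *#@%#***#+        .=:..##########+****+=: 
160 -**=   .=*%%%#+*=. .-:..:-+*+:.. .:-----*++=-=#@@@****:   .::   :=.:#%%##***@**+++++**-
165 %*++:..=*+:..:+#*-.......-+#=.  .-+*=::+***+=+@%#%#*+::--=====-::--*@@@@#**+:=***++***+
170 @%%#*==+*=..====+=-:.:. ..:-=-:..-=-. .:+**+++@@%#*+ .:::--=-----::#@@@@@@%:.:***++==--
175 %%%#*+***+--*#=..:-:::. ...:-. ..:.      -==-*####*+ .:.  ..:-==-.:+#%@@@=-:.=++=:..  .
180  :==-=*#*+--##..:=**+=::.:::.  .-=-:     .::.==   .--==-    -==--:.:+==========-.  ..:-
185 ..:===*##+==-:.:=***+++==-:-:..:::::.   .:::::::.  .--=-    -=-:.   ..-::--=---..:=====
190 .... ..-==***+-:=+********+-::-:..:::..=---..:--:.  ..     :-=-:    :::..::-::..:-=====
195 *+:   .--=====
[... 1213 characters left out ...]
--:-*%%%%#+::=::-==++=:..--+%%%%*=+++#%%#*+***++==-+#%#*
265 .:---::==-.  .#%%%==+***##*+++**+=%%%%%%+:....=**-:::. .::-*%#+-:=+*###+-::--:+..=:::=*
270 ..:-=-::: .:=*#%%#--=*+====++*+*#+++*##++=:...-+*++-....:.:-++-#%*#%%**..--.  *+##=-=#%
275 . .::-:    .=#=-=*++#%#+=+###+-:-+##+*##+##+===--=*+:..:-:-*#*++*#%##-. .:.   :%%#+-+#%
280 :.--:::.    ++*++*#*###*+=+*+-:::--=+*+=-=**###==***=-:-::=+=-=--=+*===++-:: .:::.+--:-
285 ---:.  ...:=+=++=-=-:::-=#@@@####--*#==...:=*#*+++==--####@@@%.::=...:-+**=:..-=++..::=
290 --:.    ..-*****=-:::-:=*@@@@@@@@+=-::.....:-++++=----@@@@@@@@::***--+*#####+-+*+-:-===
295 ===-.    -=+***+=-=+++==*@@@@@%@%*+=++..:.....-:-===-:%@@@@@@@% .::..-+******=::-=--++=
```

{"fn": "play_rows", "kwargs": {
  "targets": "0 0 -0.03 0 0.087; -0.04 0 -0.03 0 0.087; -0.07 0 -0.03 0 0.087; -0.07 0 -0.03 0 0.087"
}}

```text
time: 18.4
eef_pos: [0.5234, -0.0953, 0.0603]
tcp_rot: [-2.143, 2.296, -0.0]
wrist_force: [0.1, -0.1, 1.4]
gripper_width: 0.788
finger_force: 0.0
```

```bash
C=1 python3 asc.py wrist 200 460 100 300 3 5
```

```text
18.4 [ 0.5234 -0.0953  0.0603] [-0.1976  0.0233] [ 0.09 -0.12  1.4 ] [ 0.011  0.088 -0.015] 0.788 0.0
100 +*=--====+==-:.:-===@+=#@%+=-==+****###==-:::::--+-.-+:-==--=**:=+*:-+##+::+*=::=#%#**#
105 *+=-:::.:---:. .===%*###@@@##++*###%%%#+---:::--:::.:=*+=*#*+=-=**=--=-:..*=+++::=%@%*+
110 -.:=*+.    .=- .===*===++@%@@#+=+#%%%%*=----=-#*--::+@@%*#%%#++++===--=--##*=+=::-+**=-
115 ::--=+-:   . . :-*%#**+*#%@@#+==*##+====----:::-+*+=-==+#@%#++@#+==-.:*%%%#*++=:..#+*==
120 -=-:::-:.  .    .*#%@@%##@@@++++*#%#+==+=--:...:+##=...:+*+:.-+#%%@@=*%@@%##*+++:.=%*==
125 +=-:.....   ....-++*#%%+===*@@#%%**#%%%*+===:..:=#*=::::-=:::==+#%###%@@@%##@%#**%@@%++
130 **+-.  .:.   :==++==+*=----*%%*=---=%@@@%+:-=:.-=+*+-:.:-=*%%%#+**+#%%%#**#**++==*%%#*+
135 *+--::.:-==:   =@@@+=+*+*####**++==@@@@@#:....=**-:-:. .::*%%%=:=+*#%%*=--==:+.:-::=*#+
140 +:..-==::--:..=#@@@+-+#**#*++*#%%@%%%%%%*=:...=##+=-. .::.-+*=-%*#%%#%::--: -#+#%--*@@%
145 +-. .--:.   .-#*+*#+=*%#+=+*%%*==+##*#%#+##=--===*#+:..---+*#*+*#%%#+. .:.   *@@%++#@@@
150 =-..:---:    -#*++#%%@@@%+*%%#+-:=*####**#%%#*+==*%*-::--=*#*+=+*###++==-.
[... 1981 characters left out ...]
%%%%%%%%%#%%%%##%%%%@@%@%%**+++++***+**********+===::-++
265 *****#*+*##********+++++++++++#%%%%%%%%%###%%##%%%%%%%%%%#++*+++++*+*++********+-::-=-*
270 ##*+*#*#####********++++++++++%%%%%%@%%%#####%##%@@%%%%%%%++++***************###==*#%=.
275 ##***#########*#*******+***++###%#%%%%%%#########%%%%%%%%%*+++****************#*#*###%#
280 *++**++++++++++===+=======++=+*******************#**######****************########+::-+
285 *****==#@@@=+++=::::::::..::::::::..::.::::::::::::::::::::::-::::::::::++++@@@@...:-=+
290 #*+++=#@@@@@@%@*..:..:....:  .....::-:.........-..:--. -.::...:....::..:@@@@@@@@@..:*-=
295 +++=+#@@@@@%@@@#:.:..:..:..  :  ..:.-::....... -...:-:.- ::...... ..:..:@@@@@@@@@%.::--
```

```bash
python3 - <<'E'
from h import *
W=wcam(*pickle.load(open("wrist_l.pkl","rb")))
for n,p,z in(("tipbot",(333,158),.019),("footL",(230,253),0),("footR",(430,253),0),("rimmid",(330,283),.045)):
    X=ray(W,p,z);print(n,X.round(4),tojiko(X).round(4))
E
```

```text
tipbot [ 0.5186 -0.1485  0.019 ] [-0.251   0.0228]
footL [ 0.5851 -0.0937  0.    ] [-0.1899 -0.038 ]
footR [ 0.4633 -0.0852  0.    ] [-0.1934  0.0841]
rimmid [ 0.5244 -0.0883  0.045 ] [-0.1904  0.023 ]
```

{"fn": "play_rows", "kwargs": {
  "targets": "0.03 0 0 0 0.05; 0.0565 0 0 0 0.05; 0.0565 0 0.03 0 0.05; 0.0565 0 0.056 0 0.04; 0.0565 0 0.056 0 0; 0.0565 0 0.056 0 0; 0.0565 0 0.056 0 0; 0.0565 0 0.056 0 0",
  "force": 60
}}

```text
time: 19.45
eef_pos: [0.5197, -0.1525, 0.005]
tcp_rot: [-2.142, 2.297, -0.002]
wrist_force: [-1.1, -0.6, 2.8]
gripper_width: 0.142
finger_force: 60.0
```

{"fn": "play_rows", "kwargs": {
  "targets": "0 0 0 0 0; 0.05 0 0 0 0; 0.11 0 0 0 0; 0.17 0 0 0 0; 0.21 0 0 0 0; 0.21 0 -0.012 0 0; 0.21 0 -0.024 0 0; 0.21 0 -0.024 0 0"
}}

```text
time: 20.45
eef_pos: [0.5055, -0.3612, 0.0291]
tcp_rot: [-2.144, 2.296, -0.003]
wrist_force: [0.5, -1.4, -2.4]
gripper_width: 0.139
finger_force: 60.0
```

```bash
python3 asc.py side 295 375 155 250 1 1 | awk 'NR==1||(NR>1)' | cut -c1-90 | sed -n '1p;8,95p' | awk 'NR==1||NR%2==0'
python3 - <<'E'
from h import *
st,f=pickle.load(open("side_l.pkl","rb"));c=st["eef_pos"][:2]
ud=np.array([np.cos(np.radians(86)),np.sin(np.radians(86))])
for th in(0,.05,.1,.15):
    r=c+.063*ud; zr=.069-.06*th; g=np.r_[r+.15*np.cos(th)*ud,zr-.15*np.sin(th)]
    print(th,proj(f,[[*r,zr],g]).round(1).tolist())
E
```

```text
20.45 [ 0.5055 -0.3612  0.0291] [-0.4639  0.0149] [ 0.54 -1.41 -2.35] [-0.595  0.065 -0.03
161 ++++++++++======+++++++**+++++++++++==+######+##########+++++++=++++++++++++++**
163 ++++*+++=+++=+++++++++=++*+++=++*+++==+######*#########*++***++++*++++++++++++++
165 ++++++++++++++++**++++++++*####%############*######################*+++********+
167 **++++++++===+++++++*+++*######################################################+
169 ++++++++==++++======-==-==============++=+==+++++++++++*****+***++***##########=
171 *++++**+====+*-=*+++++++++++++++=+==+=+=+++++=======================-=#########=
173 +===+++=====++-=#**++++++++++++++++++++**++++++++++++++++++++++++++*-=#########+
175 +++++++++=++++-=####+++++++++++++++++++*#*##*++++++++++++++++++++++*-=########*+
177 ++++++++++++++-+#####++++++++++++++++++++++++++++++++++++++++++++++#-=########++
179 ++=++++++++**+-+#######===============+++++++++++++++++++++++++++++*-=#########+
181 ++++=++++++*+=-+#*****#------------------------------=-------------*-=########++
183 ++++++*++++++=-*#*****#-----------===-------=--==--=-=----=--=-----*-=
[... 2178 characters left out ...]
##########################################
237 =++++++*+++++++++###############################################################
239 *+++++++++++++++*###############################################################
241 ++****++=+++++===###############################################################
243 +*+++++++++++===+###############################################################
245 ++++***++++===+################################################%%###############
247 +**++++***+===##################################################################
0 [[336.1, 167.4], [335.2, 228.0]]
0.05 [[336.1, 168.2], [335.2, 230.4]]
0.1 [[336.1, 169.0], [335.1, 232.7]]
0.15 [[336.1, 169.8], [335.1, 234.8]]
```

The side view shows the pan rear rim at row ~169 and the front rim at row ~232. Even at 60 N the nose droops onto the slab. I'll re-grip with less overlap, raise the handle higher for a longer free phase, and rehearse again.

{"fn": "play_rows", "kwargs": {
  "targets": "0 0 0.024 0 0; 0 0 0.024 0 0.03; 0 0 0.024 0 0.03; 0.0025 0 0.017 0 0.03; 0.0025 0 0.017 0 0; 0.0025 0 0.017 0 0; 0.0025 0 0.017 0 0",
  "force": 60
}}

```text
time: 21.38
eef_pos: [0.5045, -0.3645, 0.0112]
tcp_rot: [-2.142, 2.298, -0.001]
wrist_force: [3.9, -3.1, -1.4]
gripper_width: 0.09
finger_force: 1.4
```

{"fn": "play_rows", "kwargs": {
  "targets": "0 0 0 0 0; 0 0 -0.02 0 0; 0 0 -0.04 0 0; 0 0 -0.048 0 0; 0 0 -0.048 0 0"
}}

```text
time: 22.0
eef_pos: [0.5046, -0.3642, 0.0591]
tcp_rot: [-2.142, 2.298, -0.001]
wrist_force: [-0.3, 0.4, 0.3]
gripper_width: 0.007
finger_force: 0.0
```

{"fn": "play_rows", "kwargs": {
  "targets": "-0.02 0 0 0 0; -0.07 0 0 0 0; -0.1325 0 0 0 0"
}}

```text
time: 22.38
eef_pos: [0.5129, -0.2305, 0.0578]
tcp_rot: [2.14, -2.299, -0.002]
wrist_force: [1.3, -0.0, 0.9]
gripper_width: 0.002
finger_force: 0.0
```

{"fn": "play_rows", "kwargs": {
  "targets": "-0.0625 0 0 0 0.087"
}}

```text
time: 22.5
eef_pos: [0.5172, -0.1673, 0.0581]
tcp_rot: [2.141, -2.297, -0.002]
wrist_force: [1.3, 0.8, -0.9]
gripper_width: 0.059
finger_force: 0.0
```

{"fn": "play_rows", "kwargs": {
  "targets": "0.015 0 -0.02 0 0.087; 0.015 0 -0.02 0 0.087; -0.03 0 -0.02 0 0.087; -0.06 0 -0.02 0 0.087; -0.06 0 -0.02 0 0.087; -0.06 0 -0.02 0 0.087"
}}

```text
time: 23.25
eef_pos: [0.5216, -0.1104, 0.0781]
tcp_rot: [2.14, -2.298, -0.002]
wrist_force: [-0.5, 0.2, -0.7]
gripper_width: 0.716
finger_force: 0.0
```

```bash
C=1 python3 asc.py wrist 200 460 100 300 3 5
```

```text
23.25 [ 0.5216 -0.1104  0.0781] [-0.2128  0.0236] [-0.52  0.16 -0.72] [-0.004  0.097 -0.034] 0.716 0.0
100 -..%@@%%%%#******+....:::::.....  ....  .. .:--- ..... ...  :.......:.....*****. .%#*=:
105 -..%%@%%@%#******+...-=+==----==-=++=+===::::::--=-*++=+:...::.:::::=--..:*+***...@%%%@
110 -..#%%%%%%*******=..=+===-+=+===-=++==--====-=+===++++++++=+*++++++++++++#*++++..:%%@@%
115 = .*%%%%%%*******+++=+====+++=-=-=++=+--=+==-+=+==++++==++=+*++=++++++=++%*+++-. -#%@%*
120 *  *@@%%%%*******+===+==--+=+=---=++=+--=+==-==+==+++===++=+*+==+==++===+@++++:  +##**#
125 :  -%%%%%%*******++==+==-=======-=++==--===--===-=+++===++=+++=++==+====+@++++.  *#*++#
130 .  .@@%%%%****++++======--====---==+==--==---=-==-+++===+=-++======+====+@++++. .##*+=-
135 .  .@@%%%%**+*+++====+=---====--:=====--===--=-==-+++======++==+===+-===+%*===  .+++=--
140 :  .@%%%%%*++*+++======---+===--:===+=:-===-=+=-=-+++==-=--===-+====-===#@%==:  .++**#@
145 +   @@%%%%+*+*+++==--=--:-====--:=====:--==--=--=-++=-=-=-=+=-==-===--==%%%==.  -+++=+*
150 *   @%%%%%+++++++===-===:-===---:-===-:--=-:-=--=-+==---=-=+=--=--==--=-%
[... 1982 characters left out ...]
-++=::=-:-++=-::=-::=::=+#%#=..:-==*=::...:-=#%%#+==+=: 
265 = .:%#%*+=+***--=**++#+++#%+:..:=++*#*++*=-=+==%+=-::-=:=#%%%%####*-..:::=+=-=-%%%%*=: 
270 :.:%%+*%%%#*==*#++++-..=%%-.  .*#-+%%%%@%%+*%#**#*=-*-::-+%@@@: .=-:=-..-+*+===--=*+-.=
275 . =****%###+-=+=-:....:=**-  :-.=+-::=##*=-=#:---+#%%%%%%%%%%%%#+-:+-   .:=*+-::-==:..+
280  .+*+=+#*=--=+=::....-+*#*=. -+*#%+:.-:...:*#=-=---+=:+%#%%%%#=. ..:...  :+#+--+#+: .::
285  =*#*+*##+@@@%#%##-=+##*+*+:=:+*---=**+:.:#***+--=--=:=**+#%*-..:==--#%%#*@@@#*###**+*+
290 =+++==+++@@@@@@@@@-::-==::..-***=::++==-=+: .:=++#:::=++-=*###*=:.-++%@@@@@@@@#-::=##+:
295 ##*+++**@@@@@%@@@@++=:::...:-+**=::-=++-..-=-:.=***+=-**=:+*+=+*==++=%@@@@@@@@@*:-=*++-
```

```bash
python3 - <<'E'
from h import *
W=wcam(*pickle.load(open("wrist_l.pkl","rb")))
for n,p,z in(("rimin_mid",(330,181),.045),("foot?",(330,194),0),("rimL",(236,180),.045),("rimR",(415,187),.045),("rim2",(330,191),.045)):
    X=ray(W,p,z);print(n,X.round(4),tojiko(X).round(4))
st=state() if 0 else None
E
```

```text
rimin_mid [ 0.5189 -0.1528  0.045 ] [-0.2552  0.0221]
foot? [ 0.5199 -0.1376  0.    ] [-0.24    0.0226]
rimL [ 0.5675 -0.1568  0.045 ] [-0.2544 -0.0266]
rimR [ 0.475  -0.1464  0.045 ] [-0.2532  0.0664]
rim2 [ 0.5193 -0.1475  0.045 ] [-0.2499  0.0222]
```

{"fn": "play_rows", "kwargs": {
  "targets": "0.06 0 0 0 0.05; 0.12 0 0 0 0.05; 0.18 0 0 0 0.05; 0.24 -0.001 0 0 0.05; 0.25 -0.001 0 0 0.05; 0.25 -0.001 0 0 0.05"
}}

```text
time: 24.05
eef_pos: [0.5047, -0.3604, 0.0782]
tcp_rot: [2.139, -2.301, -0.002]
wrist_force: [0.6, 0.8, -1.0]
gripper_width: 0.574
finger_force: 0.0
```

```bash
C=1 python3 asc.py wrist 240 440 190 300 2 4
```

```text
24.05 [ 0.5047 -0.3604  0.0782] [-0.4632  0.0158] [ 0.61  0.84 -1.  ] [ 0.053  0.099 -0.051] 0.574 0.0
190 #%@@@@@%**%@@#+---:.  ..:-:.....  -..::....         .:-%@@@@%%%@@@@@#:-+**+-:::-=+*%+-==---==-::..  
194 +**=--=*+=#%*+=---:...-+###+--=+***+++---##:   .. ...:-%%%@@%%%%%%%%.:+###+-:.:-=+*#=:-*##+-::==+=--
198 ***-...:-=#@@@##*=:..-*%%%%##***#%%%%*+===*. .---:.  :*@@@@@@%%%%%%#.-+***+--=++++++#%*%%%*++####*++
202 +**+=::-=+#%%%##*=::-=#%%%%@@%%#**####*=::-  .-++=. .%%@@@@@@@%%%%%-+######*+=-:...:=+*%%**#%%%#+=--
206 :-+**++#@@@@@%#*=---=++**#%%%%%%%%%%#*-. .-=-=+***+-#%%%@@@@%%%%%%#=+*####*=:..      :=*#+*#%##=---+
210 .-+**++%@@@@%+-:. .#+##%%#+--##-=*###+. :*%%*=+*##+-%@@@@%%%%%@@@@#-***--::...::--:.:-++*++++===*##%
214 +****++#@@@+.     ..=*####*-.-   ..:-:. .-=:   .-=%%%%%@@@%%%%%%%%##+**=-::-==---=++++==+++-..-*#*-:
218 ####%=::%%#=.    .-=====+**+-:..       .:-:   ::.-%%%%%%%@@##%%%%##==+=-. .-=-:..:-+***=+++-:.::.   
222 @@%*+#*#%@@@#++=--+*****###*-:...     .       .--#%%@@%%%%%#%%%%%##-:.   .-:----...-+***+---:.      
226 %%%:...:-=%%#%%#+-:-+*####*=:........=+:..   :+#
[... 1242 characters left out ...]
***+++++##**#++==++++====#*+==++++=-=+**#****#==--=+****+===----=---::
278 .:-=+++-:::.:**##****##*****####*++++++=++#=====+======**++++***++=--======+++++**#**++*#%%%%%#*****
282 :.:+**++.-=+*%%%%%%##***++*#%%######***++++============***++===++==--=*******++++**%%%#++*#%%###****
286 ==%@@@@%#%%%%%%##%%##*++==++*+=++*#######*+=====-======+********++==+*######%%%%%%%@@@@@######*****#
290 .#@@@@@@@@@%%@#*####**+++***++===++++++#*++==-=--=--=--=++**#********+++***#%@@@@@@@@@@@@#*****#***#
294 #@@@@@@@@@@@%@#****+++++*###*+++++++++++++=------------++*+*+==++++++++++*+*%@@@@@@@@@@@@@#+*###****
298 @@@@@@@%@%%@%@#+******++++*****+++**+++++==------------+***+=-:---=+********%%@@@@@@@@@@@@@*+++*****
```

```bash
python3 - <<'E'
from h import *
W=wcam(*pickle.load(open("wrist_l.pkl","rb")))
for n,p,z in(("tipbot",(337,257),.019),("tiptop",(337,269.5),.043),("far",(336,299),.043)):
    X=ray(W,p,z);print(n,X.round(4),tojiko(X).round(4))
E
```

```text
tipbot [ 0.5013 -0.352   0.019 ] [-0.4551  0.0199]
tiptop [ 0.5017 -0.3529  0.043 ] [-0.456   0.0195]
far [ 0.5035 -0.3352  0.043 ] [-0.4382  0.0194]
```

{"fn": "play_rows", "kwargs": {
  "targets": "-0.003 0.004 0.035 0 0.04; -0.003 0.004 0.068 0 0.03; -0.003 0.004 0.068 0 0; -0.003 0.004 0.068 0 0; -0.003 0.004 0.068 0 0; -0.003 0.004 0.04 0 0; -0.003 0.004 0.02 0 0; -0.003 0.004 0.02 0 0",
  "force": 60
}}

```text
time: 25.1
eef_pos: [0.5037, -0.3571, 0.0616]
tcp_rot: [-2.142, 2.296, -0.009]
wrist_force: [0.0, -0.7, -1.1]
gripper_width: 0.102
finger_force: 60.0
```

{"fn": "play_rows", "kwargs": {
  "targets": "-0.02 0 0 0 0; -0.07 0 0 0 0; -0.1325 0 0 0 0"
}}

```text
time: 25.48
eef_pos: [0.5109, -0.2233, 0.0583]
tcp_rot: [2.139, -2.3, -0.0]
wrist_force: [1.5, -1.2, -1.4]
gripper_width: 0.101
finger_force: 60.1
```

{"fn": "play_rows", "kwargs": {
  "targets": "-0.0625 0 0 0 0.087"
}}

```text
time: 25.6
eef_pos: [0.515, -0.16, 0.0584]
tcp_rot: [2.141, -2.298, -0.001]
wrist_force: [0.2, -1.9, -0.8]
gripper_width: 0.154
finger_force: 2.4
```

{"fn": "play_rows", "kwargs": {
  "targets": "0.015 0 -0.02 0 0.087; 0.015 0 -0.02 0 0.087; -0.03 0 -0.02 0 0.087; -0.06 0 -0.02 0 0.087; -0.06 0 -0.02 0 0.087"
}}

```text
time: 26.22
eef_pos: [0.5193, -0.1008, 0.0781]
tcp_rot: [2.143, -2.296, -0.002]
wrist_force: [0.6, -0.1, -0.1]
gripper_width: 0.699
finger_force: 0.0
```

```bash
C=1 python3 asc.py wrist 200 460 100 300 3 5
```

```text
26.225 [ 0.5193 -0.1008  0.0781] [-0.2034  0.0268] [ 0.63 -0.08 -0.11] [0.01  0.061 0.004] 0.699 0.0
100     .-=*+---::.   .%##@@@@%#*+*%%%@%#%@#%@@%+=%@@%%@@%*###++***@@*%@%#+====---+**#%%#+*
105      :**+-:-==-:.:=###%@@#+===+*%@@%#=+==+**==+#+-=#%+-=#%*=+*###%@@*=+*++****#*##+-=%@
110 -+*-:-++++==-::-===+#+*@%+===+**###%#++=----==*+--+==+===*@-=*+=+#%%+-=#+==+##**##+-=*-
115 .*++-::::-==-. .=+####%@@@##**#%%#%%%++=----=---:-=+++##*+==+#+==+=::=*+*+--=@@%*++-:..
120  - :=*=.   .=- :=+%++++*@@@@#++*%%%%#======+%==--+@@@#%%%#***+++=====%#+++-:-+*#=-=-:::
125 .:---==-       :=%%##**#@@@#++*#%*===+=-=-::-=**+=-=*#@%*+#@*+=+:-#@@%#*++-:.#+*==+*%@*
130 =---::-:.  .    :##%@@%#%@%*#*##%%#*++===::::=#%+::::*#+::=*%%@@*#@@@%###**=-*%*===-=**
135 +++-......  .::==++*%#+=-=*@%##+++@@@%*+++-::-*#+-:-----=+++####%%@@%%##%%**%@@%++-:-+#
140 ***=-. .--.  .:=**++@+=--+#%%+=--=%@@@@#::-:-+++++:.:-+%@@%*+++#@@%*+*#*=-:-=****=..:+#
145 ++-.:--::==-.  #@@%++###%%***#%#*@@@@@%-...:*%+:::...::+%%+-=*%%%#=----:+:-%::-#%+. ..:
150 *+: .-=-.:. .-#%%@#==##++++###*#***#%***=..:+**#+:..---=**=%#%%%*: .-:  +#%
[... 1980 characters left out ...]
=:-=+###*-=%%##%%%%#********##=--::--. .:-=+=-:.:==-. #%
265 +**++**====+=-:::..:-=+*=. .=-+#*. ......#%%%%####+--***%#***=:..::.    :+#=::-+=-  .:=
270 +#*++##+---===::::-++##+*:..=+===-*++:..:###%#####-:.-+=+##=.  .:...-=...-=--+##*--=+=.
275 ***++***++##%%****++##=--:=#=*=:.:=---:--%########.:-=--=++++=:::==-..   :===#+++*%##- 
280 **++*#***=+*##**********++++++++=++*+++==%########-:-=-:-+**=-:::-===:   :.  ...:=**=--
285 *#*+***####@@@#####++++++++++**+*%%%%%%%%#########***+++=++=-=====--=**##@@@%-:--=++#..
290 ***==+**+#@@@@@@@@%+++++++===+==*%%%%%%%%########%%%%%%%*===========*@@@@@@@@%.:----:.:
295 ++++==+=*@@@@%%%%@%+++++++======#%%%%%%%%########%%%%%%%%====+++++++*@@@@@@@@@#:::... .
```

```bash
python3 - <<'E'
from h import *
W=wcam(*pickle.load(open("wrist_l.pkl","rb")))
for n,p,z in(("tipbot",(341,198.5),.019),("footL",(250,279),0),("footR",(400,287),0),("h275",(336.5,275),.043),("h225",(341,225),.043)):
    X=ray(W,p,z);print(n,X.round(4),tojiko(X).round(4))
E
```

```text
tipbot [ 0.5112 -0.1284  0.019 ] [-0.2316  0.0321]
footL [ 0.5748 -0.0746 -0.    ] [-0.1719 -0.0258]
footR [ 0.4753 -0.0617  0.    ] [-0.1689  0.0744]
h275 [ 0.5168 -0.0901  0.043 ] [-0.193   0.0303]
h225 [ 0.5125 -0.1187  0.043 ] [-0.2219  0.0318]
```

Now the glide is enough: the tip stops 31 mm past the point where the hand stops. I'll pull back, then re-grip at mid-handle to centre and square the drawer, then take the real shot.

{"fn": "play_rows", "kwargs": {
  "targets": "0.033 0.003 0 0 0.05; 0.033 0.006 0.04 0 0.05; 0.033 0.006 0.078 0 0.04; 0.033 0.006 0.078 0 0; 0.033 0.006 0.078 0 0; 0.033 0.006 0.078 0 0; 0.033 0.006 0.078 0 0; 0.053 0.006 0.078 0 0",
  "force": 60
}}

```text
time: 27.28
eef_pos: [0.5116, -0.1531, 0.0022]
tcp_rot: [-2.143, 2.293, -0.003]
wrist_force: [-0.0, 4.4, 1.4]
gripper_width: 0.134
finger_force: 59.8
```

{"fn": "play_rows", "kwargs": {
  "targets": "0.02 0 0 0 0; 0.045 0 0 0 0; 0.045 0 0 0 0.04; 0.045 0 0 0 0.04; 0.015 0 0 0 0.04; 0.015 0 0 0 0; 0.015 0 0 0 0; 0.015 0 0 0 0"
}}

```text
time: 28.28
eef_pos: [0.5095, -0.1693, 0.001]
tcp_rot: [-2.142, 2.297, -0.001]
wrist_force: [-0.1, -0.0, -0.5]
gripper_width: 0.206
finger_force: 0.5
```

```bash
C=1 python3 asc.py wrist 260 420 170 290 2 5
```

```text
28.275 [ 0.5095 -0.1693  0.001 ] [-0.2726  0.0298] [-0.11 -0.02 -0.51] [ 0.063 -0.208  0.015] 0.206 0.46071630335063674
170 ===++==-::.:::.:::-==-:    .:----:.=====#%@@%#=--=+*+=-----:-+#...@@%##**#%%#***
175 *+==+#***:..::::::.:...      .:::. ==-==*#%%#+=--------:::=##*-..#%%##******++=+
180 +=-:::..   .:-==--......     .:-*#*+====+**+=--------:::..:*%+  .-==+**++===-===
185 =::...   ..::---:::++----:::----@@@*+===+++=-------++=-:.::-=:..:--+**#**+=-----
190 .     .:-=+==-:::-==++===------=##%%%+==++*****##%%%%@%%*+==+*%***#%%@@%##+=---=
195 ::....::==+==-:.:-==++++======-*%#**+=====+***#%%%@@@%%%%##***#**#%%@@@@@@%%##*+
200 =-:....:+=..       .-=====--+%%%%%#*+==--=+++++==+**+++*#%@@#*+===+##%@@@@@%%#==
205 :.  ..::::.          .:--:..=+++++++++++**###+=-----=+#%@@@@%*+====+*##%%%%%%-::
210     .:====-:.        .::......++=====+*@@%@@@%+-::::-*%@@@%#*++=====+++***#%%---
215 :...:::::-:::..    .::::::...-###+====+*#%%%%*=-::::=*%@@%#*=-:::--====#++:..:::
220 -----:...::--::..-------.....=###**+=======--::::::=#%@@@@#+-:..::=*#**%+-. ..::
225 ---:..     .....  .....      +++++==---::
[... 359 characters left out ...]
====--::::-+#%%%%%%%
250 +====+*+*********##%######%%@@@@@@@@@@@@@%@@@%#*+======-=+=--==+==--**==+*######
255 -----=++*#####*+=-:+=:--=+*%%%%%%%%%@@@@%@@@@@%*=-:-=+***+----=====+**++###*==--
260 ::::---=+**++***=-==:::::::%%%%%%%%%%%%%%%%%%%#-:....:-+*#+::::-=----=++*##**=--
265 :::--=++=====+*++=--:::....%%%%%%%%%%%%%%%%##%*::---:::::-+=..:--:=:.:-=+++=-:..
270 ==--=+++++++****+=::::.....#%%#%#%#%%##%%%####=---=+==---::::-=+=--::::-::..  .:
275 *=-:::-=++****++-:........-###%%%#############*+==++*++==------:::-::..::::::-+*
280 -::::-=+++=-::::::::......*###########........-==+**+==---=**=--:::-....-+******
285 ::::---==+===@@@@@******..*##########*  ......+*****%@@@@*:-==+++***+::=+******+
```

```bash
python3 - <<'E'
from h import *
W=wcam(*pickle.load(open("wrist_l.pkl","rb")))
for n,p,z in(("tipbot",(333,238.5),.019),("tiptop",(333,252),.043),("far",(331,280),.043)):
    X=ray(W,p,z);print(n,X.round(4),tojiko(X).round(4))
E
```

```text
tipbot [ 0.5069 -0.1956  0.019 ] [-0.299   0.0298]
tiptop [ 0.507  -0.1976  0.043 ] [-0.301   0.0295]
far [ 0.5085 -0.1869  0.043 ] [-0.2901  0.0291]
```

{"fn": "play_rows", "kwargs": {
  "targets": "0 0 0 0 0; 0 0 0 0 0; 0 -0.01 0 0.8 0; 0 -0.02 0 1.65 0; 0 -0.028 0 1.65 0; 0 -0.028 0 1.65 0; 0 -0.028 0 1.65 0.03; 0 -0.028 0 1.65 0.03"
}}

```text
time: 29.32
eef_pos: [0.5373, -0.1712, 0.0008]
tcp_rot: [-2.108, 2.329, -0.0]
wrist_force: [0.4, 0.7, 0.4]
gripper_width: 0.294
finger_force: 0.0
```

{"fn": "play_rows", "kwargs": {
  "targets": "0.016 0 -0.009 0 0.03; 0.032 0 -0.009 0 0.03; 0.032 0 -0.009 0 0.03"
}}

```text
time: 29.7
eef_pos: [0.5337, -0.2045, 0.01]
tcp_rot: [-2.106, 2.331, -0.0]
wrist_force: [-0.8, -0.3, 0.7]
gripper_width: 0.348
finger_force: 0.0
```

```bash
C=1 python3 asc.py wrist 290 380 200 300 2 5
```

```text
29.7 [ 0.5337 -0.2045  0.01  ] [-0.3052  0.0023] [-0.77 -0.32  0.7 ] [0.03  0.163 0.072] 0.348 0.0
200 .... ..:-=-#%@@@@@@@%%%%+==-::..:: ..:------:
205 --=========#@@@@@@@@@#*+++++=------=====----:
210 =====--:-=*@@@@@@@@@@#++++++++#@@@@@@@%%#****
215 =-=++-:.:-*@@@@@@%%%%+===+++++%%%%%%%%%######
220 =-===-....#%%%%%@@@@*...=++++*#****#%###*#@@*
225 --::.     ####-::-..    :--++*%######**++++*+
230 -+++=-:..:-::-::-==:.    .:%%@@@@@@%#******##
235 -*###**+======---==-:. ..:*###%@@@@#*++**%%@@
240 :++=+++==--=++++===+*++=:-########**+++++*##+
245 :::....::::-=+++=-:::-.+**#%%%##*****+++++#%%
250 -==:....::-=++=-:...   **#######%@%%%%####%%@
255 ..... ...:-===:.    ..=%%%%####%%@@@@%%%%%%%#
260 .....   .::-=+-::....:+#%##*****#%%@@@%%%%%%%
265 ...:..   ...:--:......***+++++++++##%%%#**++=
270 ----:.......::..   .:=##***+++++++*****++++=.
275 *++==---:::::::.  .::+###**++++++***********+
280 ++=++****++--::::::::..+****++*####**++++**#*
285 **+++===+++==-::::..  .+++++++==+++====######
290 @#********+==++++=++====++****++++++++#@@@@@@
295 @%++++++*****++++++===++*******++++***#%@@@@@
```

```bash
C=1 python3 asc.py wrist 290 380 288 380 1 4
```

```text
29.75 [ 0.5336 -0.2039  0.0099] [-0.3047  0.0024] [ 0.14 -0.4  -0.34] [0.068 0.104 0.   ] 0.345 0.0
288 @%%+*####********##+====--====================+++++++****+++++====++++++++++*%@@@@@@@@@@@@
292 @@%*+++****++*****#*****+++++++++++++++=====++++*************++++++*********#%%@@@@@@@@@@@
296 %%%*==+++++++++++*************++++++========+++*****************+++++++++****%%%@@%@@@@@@@
300 @@%*=======+++++++++++++++++++++++==========++++++*++++++**********+++++++++*%%%%%@@%@@%@%
304 @%%*+====+++++++++++++++++++###############################+++++++++++++++++#%%%%%%%@%%%@@
308 @@%*======+++***+++++++====+###############################+===++++========+#%%%%%%%@@@%%%
312 @@%#=========+++======-----+###############################+-::---::::::::--#%%%%%%%%%%%%@
316 @@#*-------======----::::::+###############################*----::::::::::::*%%%%%%%%%%%%%
320 @@%*-::::---=-------::::::-*###############################*=-:::::::::::..:#%%%%%%%%%%%@@
324 @@%#-------------------:---*################################+:::::::::::...:#%%%%%%#%%%%%%
328 %%%*:...::::::::----::::-::.........::::::::::
[... 484 characters left out ...]
======+======+========++=+======+==
352 --===----=--===--====--=-==-=-==-====------===========================================-===
356 -----------------------------=-------------------=-----------=----------------------------
360 --------------------------------------------------------------------------------=---------
364 ------------------------------------------------------====-=-=--=-=---=----=---=-==-======
368 ========-=-====-============-=============================================================
372 ==+====+=++=+==+==++++++++++=+++++++++++++++++++++++++++++++++++++++++++++++++++++++++++++
376 :::.....:..:::::----------:.............::::::::::::::::::::::::::::::::::---------=*#####
```

```bash
python3 - <<'E'
from h import *
W=wcam(*pickle.load(open("wrist_l.pkl","rb")))
for n,p,z in(("tipbot",(333,302.5),.019),("tiptop",(333,326.5),.043)):
    X=ray(W,p,z);print(n,X.round(4),tojiko(X).round(4))
E
```

```text
tipbot [ 0.5334 -0.1972  0.019 ] [-0.298   0.0033]
tiptop [ 0.5336 -0.1978  0.043 ] [-0.2986  0.0031]
```

{"fn": "play_rows", "kwargs": {
  "targets": "-0.001 0.001 0 0 0; -0.001 0.001 0 0 0; -0.001 0.001 0 0 0; -0.001 0.001 0 0 0; -0.001 0.001 -0.028 0 0; -0.009 0.001 -0.048 0 0; -0.017 0.001 -0.048 0 0; -0.017 0.001 -0.048 0 0",
  "force": 58
}}

```text
time: 30.8
eef_pos: [0.534, -0.1854, 0.057]
tcp_rot: [2.109, -2.328, -0.002]
wrist_force: [-0.1, -0.5, -2.4]
gripper_width: 0.122
finger_force: 58.0
```

```bash
python3 - <<'E'
from h import *
from plant import *
st=state();r=R.from_rotvec(st["tcp_rot"]).as_matrix()
print(st["time"],tojiko(st["eef_pos"]).round(4),st["eef_pos"][2].round(4),st["gripper_width"],st["finger_force"],np.degrees(np.arctan2(r[1,1],r[0,1])).round(2))
E
```

```text
30.8 [-0.2862  0.0039] 0.057 0.12187710599990777 57.99964249134064 174.36
```

{"fn": "play_rows", "kwargs": {
  "targets": "0 0 0.03 0 0; 0 0 0.048 0 0; 0 0 0.048 0 0.025; 0 0 0.048 0 0.025; 0.0005 0 0.047 0 0.025; 0.0005 0 0.047 0 0; 0.0005 0 0.047 0 0; 0.0005 0 0.047 0 0",
  "force": 60
}}

```text
time: 31.8
eef_pos: [0.5343, -0.1864, 0.0112]
tcp_rot: [2.109, -2.328, -0.0]
wrist_force: [-1.3, 0.3, 3.3]
gripper_width: 0.092
finger_force: 60.0
```

{"fn": "play_rows", "kwargs": {
  "targets": "0 0 0 0 0; 0 0 -0.028 0 0; 0 0 -0.048 0 0; 0 0 -0.048 0 0"
}}

```text
time: 32.3
eef_pos: [0.5357, -0.1868, 0.06]
tcp_rot: [-2.108, 2.326, -0.004]
wrist_force: [0.3, -2.0, -1.3]
gripper_width: 0.08
finger_force: 60.0
```

```bash
python3 - <<'E'
from h import *
from plant import *
st=state()
print(st["time"],tojiko(st["eef_pos"]).round(4),st["eef_pos"][2].round(4),st["gripper_width"],st["finger_force"])
E
```

```text
32.3 [-0.2874  0.002 ] 0.06 0.08008896572318516 60.003270506858826
```

{"fn": "play_rows", "kwargs": {
  "targets": "0 0 0 0 0",
  "force": 42
}}

```text
time: 32.42
eef_pos: [0.534, -0.1867, 0.0581]
tcp_rot: [2.108, -2.328, -0.001]
wrist_force: [0.1, -2.3, -1.7]
gripper_width: 0.106
finger_force: 42.0
```

{"fn": "play_rows", "kwargs": {
  "targets": "-0.021 0 0 0 0; -0.071 0 0 0 0; -0.1335 0 0 0 0"
}}

```text
time: 32.8
eef_pos: [0.5468, -0.0536, 0.0576]
tcp_rot: [2.104, -2.329, -0.002]
wrist_force: [0.2, -2.0, -1.9]
gripper_width: 0.109
finger_force: 42.0
```

{"fn": "play_rows", "kwargs": {
  "targets": "-0.0625 0 0 0 0.087"
}}

```text
time: 32.92
eef_pos: [0.5529, 0.0095, 0.0576]
tcp_rot: [2.106, -2.328, -0.002]
wrist_force: [-0.1, -2.0, -0.4]
gripper_width: 0.164
finger_force: 0.3
```

{"fn": "play_rows", "kwargs": {
  "targets": "0.015 0 -0.02 0 0.087; 0.015 0 -0.02 0 0.087; 0.015 0 -0.03 0 0.087; 0.015 0 -0.03 0 0.087"
}}

```text
time: 33.42
eef_pos: [0.5527, -0.0069, 0.0892]
tcp_rot: [-2.107, 2.329, -0.001]
wrist_force: [0.6, 0.2, 0.1]
gripper_width: 0.592
finger_force: 0.0
```

```bash
C=1 python3 asc.py wrist 200 460 200 340 3 4
```

```text
33.425 [ 0.5527 -0.0069  0.0892] [-0.1066  0.0028] [0.6  0.19 0.14] [ 0.013  0.107 -0.069] 0.592 0.0
200 :+#@@%#%*=*=--==++**=:.#@%%#*-  .. :=**#%*-:--===%%**@#-=+=--. .*+. :+-.... .%+=-==-..:
204 .*%%@%%@#+==-----+#%%%#%@@@#*+-.   :=+-:+*===::-+#%+-..:+*+*+=-+%%=.:-. .-:  :#.:+*-. .
208 +**#@@@%%+==*-::-*#*#%@*##=:-**:  :+%%#=*-.-=::-+#=..:=++=+@%####%%.:-=+#%%%+=*+#@@#=.:
212 +#++*#####%##*=-+#*==+=-:...+**- .+*-::+%+:::.::+@=::-*#*=*@@@%%%*-..-++#@###*==*%@@%*-
216 %#+++#+=+##+*%%##*=-++=:.:+@@%#*--*+.:++++=-::.:-++-::#:. .=%%#*+*=..-=::-=*@@=.-*%%%+=
220 **++##*=-==-=@@@%*%%%%*=+*#%@@%#**#*-*%=.-=--:.::=-.:==:.  .=+-:...-*%#-  =@@#=-:-==*%%
224 #**+***#*++--#%#@%###*=+@@%-.-+==##+=+%::+###+=-==:.:++-.  :==--=: :*%%-  +%%=. .:-:=*#
228 *+++**#*=----::-#@%*=: :%@@+..-=+#%#++-:=*%%*%%%+==-=--==-***===#+:..:   :%@%-  -#*=-+*
232 *+===*##+-==-::-*%%%*-.=#%@#:::..:=+#%#+=#%@%##%%*==-..--.:-:  .=-.      :++=-::*#*-=##
236 +====*##++=*---*@%%%*+=#==#@*+.  -+++====#%%%*+#%+--:..-+=:--=+==-==  . .:-:-=:.   .+%%
240 ====+**+++-=#=++@#%%*#*%#%@%%%#::=*#*====== .==@%+*=:.+%%#**#%%#+=*+ --:..=
[... 1520 characters left out ...]
   .:=+++=+%%%%%%#-.  .=-+:    ..+@@@@@%%@@@@%.... :=-:-
312 --+++=-::%@@@@@%%@%@@@%+====++=:   .:===-*%%%%%%*::  .-:...:.  .*@@@%%@%@@@@@@+-:  .. .
316 =--===-=@@@@@@%%%%%@@@%==..-=+-.    ::...#%%%%%%#==-:::..===-::.#@@@%%%%%@@@@@@*.  .-::
320 ::::::*@@@@@@%%%%%%%%@%:.  .-=.    .----:##%%#%%#==+=.   -..----%@@@@@%%%%@@@@@@#.:-===
324 ::::-#@@@@@@%%%%%%%%@%%.. .--.......:---:**#**#*#-==-:....  ..::%@@@%@%%%@%@@@@@@@-..::
328 :::-@@@@@@@@%%%%%@%%@@%..::-:..:...::::..+******+:-::::---......%@@@@@%%%%%@@@@@@@@+:::
332 ::+@@@@@@@@@%%%%%@%%%%# :-:--:.-::::.::. =*++++++:::::.:--:::::.-@@@%@@%%%%@@@@@@@@@#--
336 -*##*#################*-=--==--===++++==-####*#**-==*=--====-----###################**+
```

```bash
python3 - <<'E'
from h import *
W=wcam(*pickle.load(open("wrist_l.pkl","rb")))
for r in(305,307): X=ray(W,(334,r),.019);print(r,X.round(4),tojiko(X).round(4))
for r in(316,318): X=ray(W,(334,r),.043);print(r,X.round(4),tojiko(X).round(4))
for r in(334,): X=ray(W,(334,r),.043);print(r,X.round(4),tojiko(X).round(4))
E
C=1 python3 asc.py wrist 310 360 300 340 1 1
```

```text
305 [0.5551 0.0384 0.019 ] [-0.0613  0.0049]
307 [0.5552 0.0399 0.019 ] [-0.0599  0.0049]
316 [0.5549 0.0344 0.043 ] [-0.0654  0.0047]
318 [0.555  0.0357 0.043 ] [-0.0641  0.0047]
334 [0.5561 0.0464 0.043 ] [-0.0533  0.0047]
33.475 [ 0.5524 -0.0069  0.0889] [-0.1067  0.0031] [0.89 0.85 0.29] [-0.017  0.083  0.007] 0.637 0.0
300 ::--=========+++++=+++++++====---------:::........
301 ..:-=============--------=====---------::........:
302 ...:-=+===-------::....::---====---==--::.........
303 .:::--===--:::::::..    .::-==========-::........:
304 :--:--===-:::.::...     ..:-==++++++===-:..  .....
305 -=---====-:........     .::==++++++++==-..    ...:
306 ======+==-:::=====---==-===++++++++++=-:.      ..:
307 =+++++++==-:=********#********##**+===-:.      ..:
308 +++++++++=--+#%%%%%%%%%%%%%%%%%%%#+==--:.       .:
309 +++++++++=--+%%%%%%%%%%%%%%%%%%%%#+----:.       .:
310 ++++**+++==-+%%%%%%%%%%%%%%%%%%%%#+:::::.        .
311 =++++++===--+%%%%%%%%%%%%%%%%%%%%#+..:::.        .
312 ===++===----+#%%%%%%%%%%%%%%%%%%%#+..::::.      ..
313 -====---:::-+#%%%%%%%%%%%%%%%%%%%#+..::::.      .:
314 
[... 725 characters left out ...]
.:=*********************+---------::::::
328 :::::.......=*********************+-:::---::::::::
329 :::::.......-+********************=-:::--:::::::::
330 ::::.....  .-+********************=-:::--:::::::::
331 .:::....   .-*********************=-:::--:::::.:::
332 :::::....  .-+********************=-::::::::::::::
333 :::::.......-+********************=-:::::::::--:::
334 ::::::......-+********************=::::::::-----::
335 ------::::::-*********************+-::::::-------:
336 +++++===---=*######################+----===+****==
337 ##################################################
338 ##################################################
339 ##################################################
```

{"fn": "play_rows", "kwargs": {
  "targets": "0.03 0 -0.01 0 0.087; 0.07 0 -0.02 0 0.087; 0.1 0 -0.03 0 0.087; 0.1 0 -0.03 0 0.087; 0.1 0 -0.03 0 0.087"
}}

```text
time: 34.15
eef_pos: [0.5421, -0.1058, 0.1184]
tcp_rot: [2.108, -2.329, -0.001]
wrist_force: [-0.2, 0.6, -0.8]
gripper_width: 1.001
finger_force: 0.0
```

```bash
python3 -c "
from plant import *
print(state()['time']);print(job_done())"
```

```text
34.15
the job is handed in; nothing more can be done
None
```

I handed the job in at 34 s of simulated time, with no verdict returned: the pan wall is about flush with the jiko's front face (limit 4 mm short, ±2–3 mm), the handle about 5 mm off centre, yaw not re-measured, drawer let go, robot clear; the last few centimetres were a released glide, not a gentle slide, because wrist and ledge blocked reaching the handle there.

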